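# Load the slide cassette and click the reader's hood shut

## Task

Put the green slide cassette down into the yellow-edged nest of the cassette reader, then push the blue spring-loaded hood along its rails over the cassette until its orange tab clicks past the ledge and the hood stays shut by itself when let go. Never press on the hood with more than about 18 newtons or let it fly back open, do not drop the cassette, and leave the red dish and the amber jar alone.

Things in the scene. Friction and masses are not known exactly. Their poses are not given: they have to be found in the camera images.
- cassette_mid (a point): Centre of the loose green slide cassette, a solid block 46 mm long (its x) by 28 mm wide (its y) by 30 mm tall (its z), about 70 g, standing upright on the bench; either way round fits the nest. Grip it across its 28 mm width.
- nest (a point): Centre of the nest's black floor on the white reader, 30 mm above the bench. Its x axis is the direction in which the hood slides shut (away from the robot, give or take some yaw), z is up. Inside its yellow lips (6 mm tall, 4 mm thick) the nest is 51 mm along x by 33 mm along y. Seated, the cassette stands on this floor with its long side along x.
- reader: The fixed white reader, 350 x 136 mm; origin on the bench under the nest centre, axes as the nest's. Flat deck 30 mm above the bench, back to x = -175 mm. Open hood: front edge at x = -47, tab end at x = -30 (y = +56). Grey latch shroud from x = 34 on, y = 46 to 68, top 66 mm above the bench; brow from x = 56 and tower from x = 94, tops 90 mm above the bench.
- hood_rear (a point): Centre of the hood's flat upright rear face (blue, dark rubber pad), the face to push towards the nest's +x; axes as the nest's. It moves with the hood; open, it lies 153 mm behind the nest centre and 23 mm above the deck. The hood is 106 mm long, 92 mm wide; its top is 45 mm and its lower rear edge 7 mm above the deck.
- hood (a joint): Travel of the hood in m: 0 = open, as at the start. A spring pushes it back open (3 N at 0, 4.4 N near the end) unless the tab has clicked; let go sooner, it flies back.
- tab_tip (a point): Tip of the orange flexible tab on the hood's +y side. It snaps behind a ledge that users set to suit, hidden under the shroud: the click comes at a travel anywhere from 82 to 118 mm. The push rises to 7 to 11 N over some 10 mm, falls to about 5 N at the click, and 3 mm on the hood meets a hard stop. Let go, it then rests on the ledge.
- dish: Closed round red culture dish, 63 mm across, 16 mm tall, loose on the bench; origin at the centre of its underside. To be left alone.
- jar: Amber jar with a yellow cap, 44 mm across, 65 mm tall, loose on the bench; origin at the centre of its underside. To be left alone.

How it is judged:
By the outcome, as a careful person would: the job done as asked, in the order asked, and still so for the second after the job is handed in, with the robot touching nothing.
It also fails if it takes over 51 s, if anything falls off the work surface, if the arm or the gripper's body presses on something with over 40 N, if the wrist force passes 120 N, or if a joint passes its speed limit or range.

## Robot

A 6-joint arm with a two-finger parallel gripper is mounted at the origin on the work surface. World frame = base frame: x ahead of the robot, y to its left, z up, the work surface at z = 0. Lengths are in mm, angles in rad, forces in N, time in s.
With the tool pointing down it reaches from about 300 to 775 mm from the base axis. Payload 14.6 kg.
Tool frame: the origin (TCP) lies midway between the tips of the shut fingers; the grasp point (between the pads) lies 19 mm behind it; z points along the fingers, y is the direction in which the jaws open and shut (so a half turn about z gives the same grasp; the last joint's range is limited). The gripper opens to 94 mm and grips with 3 to 60 N. Pads are 16 mm wide; open, the fingers measure 119 mm over their backs; the gripper's body (75 mm by 177 mm) begins 78 mm behind the grasp point.
Start: joints at [1.139, 0.3, 1.521, -0, 1.321, -0.067], TCP at [196.216, 513.798, 177.346] pointing down, gripper open.
Joint ranges: [-3.03, 3.03], [-0.79, 2.21], [0.23, 2.52], [-1.04, 4.18], [0, 3.07], [-2.55, 2.55]. Speed limits (rad/s): [2.22, 2.22, 2.57, 3.14, 3.14, 3.14].

## Interface

Orientations are given as a 3x3 rotation matrix whose columns are the frame's x, y, z axes.
In Python, from bench import bot gives the robot as it stands.
- The arm moves only by the shell command python3 -m inch 'ROWS' [OPENING] [FORCE]. ROWS is JSON, a list of rows, each an object of numbers: "x", "y", "z": the shift along the tool's x, y, z in mm; "wx", "wy", "wz": the turn, a rotation vector about the tool's x, y, z in degrees. In form: [{"x": .., "y": .., "z": .., "wx": .., "wy": .., "wz": ..}, ...]. A call has exactly 8 rows; each row shifts and turns the pose as measured when the row begins, along the tool's axes as they then stand; what a row does not reach is not made up. A row lasts 1/10 s, in which the tool goes at most 50 mm and 8.59 degrees, less where a joint would pass 70% of its speed; a pose out of reach is approached as far as the arm can. A call with a gripper value outside its range is refused whole. OPENING is the closure in counts, from 0 (fully open) to 255 (shut), set as the call begins (- or left out, the last holds). The fingers move at their own pace and stop on an object; FORCE is the grip in N (left out, the last holds). Time passes only in rows, so rows that do not move let the fingers close, or fill a call up. It gives the time, the measured TCP pose, the force and the opening at its end, in the units of the state.
- bot.sense(): the state, without advancing time (a new reading comes with each control period).
- bot.read_camera(name): name is "scene" or "top" or "wrist"; returns a dict with "img" (420x560x3 uint8, red, green, blue), "mtx" (3x3 intrinsics, pixels), "rvec" (rotation vector, rad) and "tvec" (3), from world to camera coordinates, as OpenCV has them; the wrist camera has in their place "mount" (4x4, takes a point from camera to tool coordinates, whose origin is the TCP and whose axes are the flange's). Camera axes: x right, y down, z forward; pixel columns grow to the right and rows downward; lengths in mm; the calibration is good to about 2 mm. A picture is of the moment at which its call begins: read the wrist's pose just before it. There is no depth.
- bot.sign_off(): hands the job in, once; it reports no verdict.
The state is a dict: "t": time; "joint_positions": joint angles; "qvel": joint speeds; "joint_efforts": joint torques, N m; "tcp_pos": TCP position; "tool_rot": TCP orientation; "force": force on the tool from outside, world axes, zero at the start; "moment": the same for the moment, N m; "finger_gap": finger opening in mm.
Only numpy, scipy, OpenCV 4.12 (cv2) and the standard library are available. Lean on these libraries where they do the work, as an engineer would, in place of code of your own. Each camera call takes 0.05 s, during which the arm holds its last target.

## Working session

There is one attempt and no reset: what is moved stays moved. The work goes in short steps, Python scripts to look and compute and a shell command to move; the robot and the scene stay as the last step left them, time stands still between calls to the robot, and variables do not carry over. Pictures are saved under pics/ and viewed, and the job is handed in when it is done.

```bash
ls; mkdir -p pics; python3 - <<'E'
from bench import bot
import cv2,numpy as np
s=bot.sense();print(s)
for n in("scene","top","wrist"):
    c=bot.read_camera(n);cv2.imwrite(f"pics/{n}0.png",c["img"][:,:,::-1]);np.savez(f"{n}0.npz",**c)
    print({k:v for k,v in c.items() if k!="img"})
E
```

```text
pics
{'t': 0.0, 'joint_positions': array([ 1.13943084e+00,  3.00467882e-01,  1.52158495e+00, -1.67868833e-05,
        1.32069739e+00, -6.66055947e-02]), 'qvel': array([ 0.00018426, -0.00150135,  0.00113661, -0.00085763, -0.00270306,
        0.00121554]), 'joint_efforts': array([ 7.07336476e-04, -5.31819892e+01, -3.52721286e+01,  7.08791683e-02,
        2.44335568e-02, -1.56027289e-05]), 'tcp_pos': array([196.08452913, 513.54108054, 176.7864777 ]), 'tool_rot': array([[-9.34210913e-01,  3.56720830e-01, -4.69218495e-04],
       [ 3.56721134e-01,  9.34210315e-01, -1.05833148e-03],
       [ 6.08198751e-05, -1.15608497e-03, -9.99999330e-01]]), 'force': array([-0.12617586,  0.13528329,  1.1891183 ]), 'moment': array([ 0.04961976, -0.03908577,  0.00186201]), 'finger_gap': 93.8376294789945}
{'mtx': array([[454.02388986,   0.        , 283.41557711],
       [  0.        , 454.02388986, 205.43039847],
       [  0.        ,   0.        ,   1.        ]]), 'rvec': array([ 2.0652499 ,  0.49695951, -0.28955159]), 'tvec': array([-460.28609729, -103.06994624, 1252.09286879])}
{'mtx': array([[468.66112123,   0.        , 274.19844199],
       [  0.        , 468.66112123, 206.60733715],
       [  0.        ,   0.        ,   1.        ]]), 'rvec': array([ 2.12267577, -2.18102622,  0.13674945]), 'tvec': array([-69.98701516, 569.33525739, 901.98870456])}
{'mtx': array([[300.42027375,   0.        , 280.06684888],
       [  0.        , 300.42027375, 207.81095171],
       [  0.        ,   0.        ,   1.        ]]), 'mount': array([[-3.93221503e-04, -9.57525920e-01, -2.88346941e-01,
         8.45411364e+01],
       [ 9.99998300e-01,  1.42924606e-04, -1.83832312e-03,
        -7.25744842e-01],
       [ 1.80145391e-03, -2.88347174e-01,  9.57524236e-01,
        -2.06904251e+02],
       [ 0.00000000e+00,  0.00000000e+00,  0.00000000e+00,
         1.00000000e+00]])}
```

View pics/scene0.png

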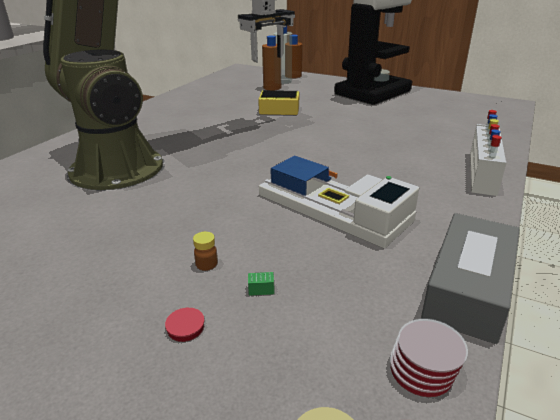

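View pics/top0.png

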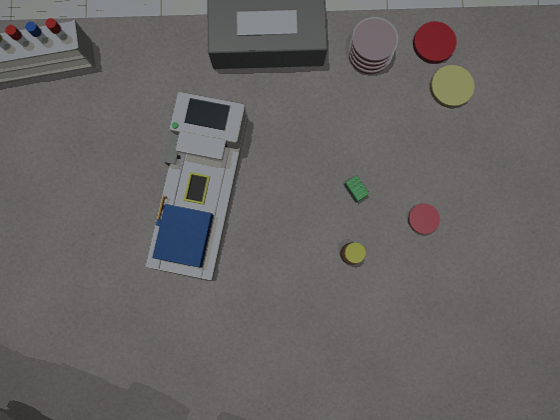

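View pics/wrist0.png

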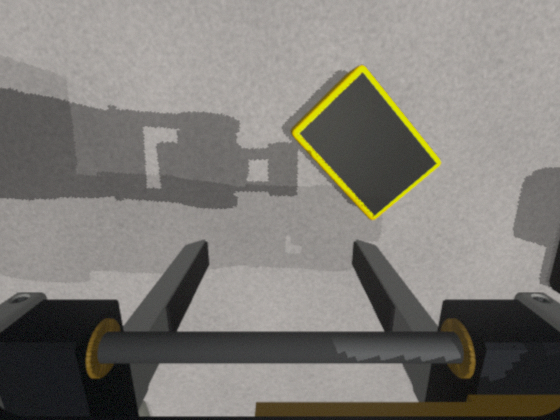

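The scene view shows the green cassette (261,283), jar (205,250), dish (185,324) and the reader with its nest (333,195). In the top view the cassette is at (357,189), the nest at (197,188), the hood at (183,237), the jar at (354,253) and the dish at (424,219). The wrist camera sees only an unrelated yellow-edged box.

```bash
cat > h.py <<'E'
import numpy as np,cv2
def cam(c,s=None):
    """returns R (cam->world), origin"""
    if "rvec" in c:
        R=cv2.Rodrigues(np.array(c["rvec"]))[0]; return R.T,-R.T@np.array(c["tvec"])
    M=np.array(c["mount"]);Rt=s["tool_rot"];return Rt@M[:3,:3],Rt@M[:3,3]+s["tcp_pos"]
def cast(c,uv,z,s=None):
    R,o=cam(c,s);uv=np.atleast_2d(uv).astype(float)
    d=np.c_[uv,np.ones(len(uv))]@np.linalg.inv(c["mtx"]).T@R.T
    return o+d*((z-o[2])/d[:,2])[:,None]
def hsv(c): return cv2.cvtColor(np.ascontiguousarray(c["img"]),cv2.COLOR_RGB2HSV)
def mask(c,lo,hi): return cv2.inRange(hsv(c),np.array(lo),np.array(hi))
def blobs(m,amin=20):
    n,l,st,ce=cv2.connectedComponentsWithStats(m)
    return [(i,st[i],ce[i].round(1)) for i in range(1,n) if st[i][4]>=amin],l
def rect(c,m,z,s=None):
    ys,xs=np.nonzero(m);P=cast(c,np.c_[xs,ys],z,s)[:,:2].astype(np.float32)
    return cv2.minAreaRect(P)
E
python3 - <<'E'
from h import *
for n in("top","scene"):
    c=dict(np.load(n+"0.npz"))
    print(n,cam(c)[1])
    for nm,lo,hi,z in(("green",(45,80,40),(80,255,255),30),("yellow",(22,120,80),(34,255,255),36),("blue",(100,120,40),(125,255,255),75),("red",(170,120,60),(180,255,255),16),("orange",(8,150,100),(20,255,255),50)):
        m=mask(c,lo,hi);b,l=blobs(m,15)
        for i,st,ce in b:
            print(nm,st,ce,cast(c,ce,z)[0].round(1),rect(c,l==i,z))
    i=c["img"];
c=dict(np.load("top0.npz"));i=c["img"][120:300,130:460]
cv2.imwrite("pics/topz.png",cv2.resize(i,None,fx=2.4,fy=2.4,interpolation=cv2.INTER_CUBIC)[:,:,::-1])
E
```

```text
top [444.81186963 -87.28680742 968.06397239]
green [172 122   6   6  28] [174.5 124.8] [744.5 116.2  30. ] ((744.0628662109375, 116.25497436523438), (10.701167106628418, 10.258438110351562), 43.382286071777344)
green [346 176  23  25 284] [356.7 188. ] [ 601.6 -253.6   30. ] ((601.9341430664062, -253.64576721191406), (45.81703186035156, 27.990129470825195), 30.729032516479492)
yellow [184 173  25  31 151] [196.1 188.3] [608.9  71.2  36. ] ((609.7471313476562, 70.70758056640625), (39.33816146850586, 57.930782318115234), 77.0656509399414)
yellow [344 243  21  20 333] [354.5 252.5] [ 471.5 -241.8   36. ] ((471.52496337890625, -240.85475158691406), (39.72352981567383, 37.43581008911133), 88.45033264160156)
blue [ 25  22  14  15 110] [31.5 27.7] [941.9 397.1  75. ] ((941.3380737304688, 393.819580078125), (34.4903564453125, 19.890790939331055), 54.425872802734375)
blue [ 153  204   58   63 2658] [181.5 235.2] [512.1  92.9  75. ] ((512.9464111328125, 95.87873840332031), (100.91901397705078, 104.476318359375), 77.15393829345703)
red [ 414   21   42   40 1308] [434.9  40.9] [ 918.8 -439.4   1
[... 3085 characters left out ...]
4952392578), 13.924015045166016)
orange [292  42  10   4  18] [297.6  44. ] [-151.9 1464.7   50. ] ((-152.87069702148438, 1472.749755859375), (34.252986907958984, 84.7547378540039), 3.328831195831299)
orange [263  44  14   4  22] [269.3  46.1] [-261.9 1354.2   50. ] ((-267.8294372558594, 1366.720947265625), (68.28485107421875, 73.79841613769531), 28.053159713745117)
orange [329 171   8   7  30] [332.6 173.6] [579.5 142.3  50. ] ((580.06005859375, 140.38975524902344), (17.018035888671875, 31.2839412689209), 22.329660415649414)
orange [196 250  19   7  63] [205.4 253.7] [ 492.6 -262.6   50. ] ((493.0455322265625, -262.7784118652344), (33.125953674316406, 14.682127952575684), 42.93366241455078)
```

View pics/topz.png

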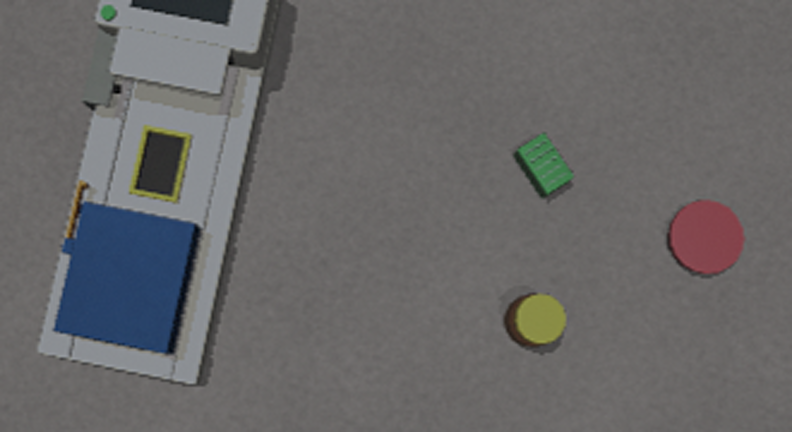

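```bash
cat >> h.py <<'E'
def plan(s,target,yaw,n,pr=True):
    """n equal rows to a world TCP target, tool down, tool x at yaw (deg); prints the rows' numbers"""
    R=s["tool_rot"];y0=np.degrees(np.arctan2(R[1,0],R[0,0]));dy=(yaw-y0+180)%360-180
    # tilt error: rotation vector (tool frame) to be removed
    c,si=np.cos(np.radians(y0)),np.sin(np.radians(y0))
    Rd=np.array([[c,si,0],[si,-c,0],[0,0,-1]])
    tilt=np.degrees(cv2.Rodrigues(R.T@Rd)[0].ravel())
    d=(np.array(target)-s["tcp_pos"])/n
    print("yaw now",y0.round(2),"dyaw",round(dy,2),"tilt fix(tool deg)",tilt.round(2),"dist/row",np.linalg.norm(d).round(1),"wz/row",round(-dy/n,2))
    for k in range(n):
        a=np.radians(y0+dy*k/n);print(k,"x %.1f y %.1f z %.1f"%(d[0]*np.cos(a)+d[1]*np.sin(a),d[0]*np.sin(a)-d[1]*np.cos(a),-d[2]))
E
python3 - <<'E'
from h import *
from bench import bot
plan(bot.sense(),(602,-253.5,150),30.7,20)
E
```

```text
yaw now 159.1 dyaw -128.4 tilt fix(tool deg) [-0.05 -0.    0.  ] dist/row 43.4 wz/row 6.42
0 x -32.6 y -28.6 z 1.3
1 x -35.6 y -24.8 z 1.3
2 x -38.2 y -20.6 z 1.3
3 x -40.2 y -16.2 z 1.3
4 x -41.8 y -11.6 z 1.3
5 x -42.8 y -6.9 z 1.3
6 x -43.3 y -2.0 z 1.3
7 x -43.3 y 2.8 z 1.3
8 x -42.7 y 7.6 z 1.3
9 x -41.6 y 12.4 z 1.3
10 x -39.9 y 16.9 z 1.3
11 x -37.8 y 21.3 z 1.3
12 x -35.2 y 25.4 z 1.3
13 x -32.1 y 29.2 z 1.3
14 x -28.7 y 32.6 z 1.3
15 x -24.8 y 35.6 z 1.3
16 x -20.7 y 38.1 z 1.3
17 x -16.3 y 40.2 z 1.3
18 x -11.7 y 41.8 z 1.3
19 x -7.0 y 42.8 z 1.3
```

```bash
python3 -m inch '[{"x":-32,"y":-28,"z":0,"wx":0,"wy":0,"wz":6.4},{"x":-36,"y":-25,"z":0,"wx":0,"wy":0,"wz":6.4},{"x":-38,"y":-21,"z":0,"wx":0,"wy":0,"wz":6.4},{"x":-40,"y":-16,"z":0,"wx":0,"wy":0,"wz":6.4},{"x":-42,"y":-12,"z":0,"wx":0,"wy":0,"wz":6.4},{"x":-43,"y":-7,"z":0,"wx":0,"wy":0,"wz":6.4},{"x":-43,"y":-2,"z":0,"wx":0,"wy":0,"wz":6.4},{"x":-43,"y":3,"z":0,"wx":0,"wy":0,"wz":6.4}]' 0 20
python3 - <<'E'
from h import *
from bench import bot
plan(bot.sense(),(602,-253.5,150),30.7,15)
E
```

```text
t: 0.95
tcp_pos: [356.3, 197.0, 175.2]
tool_rot: [[-0.283, 0.959, -0.002], [0.959, 0.283, -0.003], [-0.002, -0.002, -1.0]]
force: [1.5, -0.7, 0.4]
finger_gap: 94.1
yaw now 106.42 dyaw -75.72 tilt fix(tool deg) [-0.14  0.12 -0.  ] dist/row 34.3 wz/row 5.05
0 x -33.4 y 7.2 z 1.7
1 x -32.7 y 10.1 z 1.7
2 x -31.7 y 13.0 z 1.7
3 x -30.4 y 15.7 z 1.7
4 x -28.9 y 18.3 z 1.7
5 x -27.2 y 20.8 z 1.7
6 x -25.2 y 23.1 z 1.7
7 x -23.1 y 25.2 z 1.7
8 x -20.8 y 27.2 z 1.7
9 x -18.3 y 28.9 z 1.7
10 x -15.7 y 30.4 z 1.7
11 x -13.0 y 31.7 z 1.7
12 x -10.1 y 32.7 z 1.7
13 x -7.2 y 33.4 z 1.7
14 x -4.3 y 33.9 z 1.7
```

```bash
python3 -m inch '[{"x":-40,"y":9,"z":2,"wx":0,"wy":0,"wz":6},{"x":-39,"y":13,"z":2,"wx":0,"wy":0,"wz":6},{"x":-37,"y":17,"z":2,"wx":0,"wy":0,"wz":6},{"x":-35,"y":21,"z":2,"wx":0,"wy":0,"wz":6},{"x":-33,"y":24,"z":2,"wx":0,"wy":0,"wz":6},{"x":-30,"y":27,"z":2,"wx":0,"wy":0,"wz":6},{"x":-27,"y":30,"z":2,"wx":0,"wy":0,"wz":6},{"x":-24,"y":33,"z":2,"wx":0,"wy":0,"wz":6}]'
python3 - <<'E'
from h import *
from bench import bot
plan(bot.sense(),(602,-253.5,130),30.7,7)
E
```

```text
t: 1.75
tcp_pos: [512.1, -105.5, 159.4]
tool_rot: [[0.555, 0.832, -0.001], [0.832, -0.555, -0.002], [-0.002, 0.001, -1.0]]
force: [0.3, 0.9, 1.0]
finger_gap: 94.2
yaw now 56.27 dyaw -25.57 tilt fix(tool deg) [0.04 0.12 0.  ] dist/row 25.1 wz/row 3.65
0 x -10.5 y 22.4 z 4.2
1 x -9.0 y 23.0 z 4.2
2 x -7.5 y 23.6 z 4.2
3 x -6.0 y 24.0 z 4.2
4 x -4.5 y 24.3 z 4.2
5 x -2.9 y 24.6 z 4.2
6 x -1.3 y 24.7 z 4.2
```

```bash
python3 -m inch '[{"x":-11,"y":24,"z":4,"wx":0,"wy":0,"wz":4},{"x":-9,"y":25,"z":4,"wx":0,"wy":0,"wz":4},{"x":-8,"y":25,"z":4,"wx":0,"wy":0,"wz":4},{"x":-6,"y":25,"z":4,"wx":0,"wy":0,"wz":4},{"x":-5,"y":25,"z":4,"wx":0,"wy":0,"wz":4},{"x":-3,"y":25,"z":4,"wx":0,"wy":0,"wz":4},{"x":-1,"y":17,"z":4,"wx":0,"wy":0,"wz":2},{"x":0,"y":0,"z":0,"wx":0,"wy":0,"wz":0}]'
cat > lw.py <<'E'
import sys
from h import *
from bench import bot
s=bot.sense();c=bot.read_camera("wrist");cv2.imwrite(f"pics/{sys.argv[1]}.png",c["img"][:,:,::-1])
np.savez(sys.argv[1]+".npz",tcp_pos=s["tcp_pos"],tool_rot=s["tool_rot"],**c)
print(s["t"],s["tcp_pos"],s["finger_gap"],s["force"])
E
python3 lw.py w1; python3 - <<'E'
from h import *
from bench import bot
s=bot.sense();c=dict(np.load("w1.npz"))
b,l=blobs(mask(c,(45,80,40),(80,255,255)),100)
for i,st,ce in b: print(st,ce,rect(c,l==i,30,c))
plan(s,(602,-253.5,130),30.7,1)
E
```

```text
t: 2.55
tcp_pos: [600.1, -266.2, 126.2]
tool_rot: [[0.878, 0.479, -0.006], [0.479, -0.878, -0.0], [-0.005, -0.003, -1.0]]
force: [-0.4, -0.8, -0.1]
finger_gap: 93.8
2.55 [ 600.06802558 -266.22963501  126.22843515] 93.7552283420669 [-0.36945297 -0.78940974 -0.06656733]
[ 257  168   29   47 1241] [270.9 191. ] ((603.9547729492188, -253.90557861328125), (49.81272506713867, 27.900745391845703), 31.19377326965332)
yaw now 28.74 dyaw 1.96 tilt fix(tool deg) [-0.15  0.27 -0.  ] dist/row 12.5 wz/row -1.96
0 x 7.6 y -9.4 z -3.4
```

View pics/w1.png

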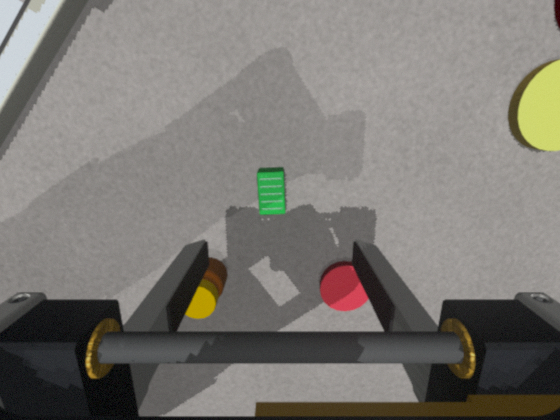

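The wrist view shows the cassette at (271,191), well clear of the jar (205,290) and dish (345,287) at the lower edge. A thin strip of the cassette's end face is included in the mask, so I correct for that.

```bash
python3 - <<'E'
from h import *
from bench import bot
plan(bot.sense(),(602.2,-254.3,30),31,4)
E
```

```text
yaw now 28.74 dyaw 2.26 tilt fix(tool deg) [-0.15  0.27 -0.  ] dist/row 24.3 wz/row -0.56
0 x 1.8 y -2.1 z 24.1
1 x 1.9 y -2.1 z 24.1
2 x 1.9 y -2.1 z 24.1
3 x 1.9 y -2.1 z 24.1
```

```bash
python3 -m inch '[{"x":3.7,"y":-4.2,"z":20,"wx":0,"wy":0.3,"wz":-1.2},{"x":3.7,"y":-4.2,"z":20,"wx":0,"wy":0,"wz":-1.1},{"x":0,"y":0,"z":20,"wx":0,"wy":0,"wz":0},{"x":0,"y":0,"z":16,"wx":0,"wy":0,"wz":0},{"x":0,"y":0,"z":10,"wx":0,"wy":0,"wz":0},{"x":0,"y":0,"z":5,"wx":0,"wy":0,"wz":0},{"x":0,"y":0,"z":0,"wx":0,"wy":0,"wz":0},{"x":0,"y":0,"z":0,"wx":0,"wy":0,"wz":0}]'
python3 lw.py w2; python3 - <<'E'
from h import *
from bench import bot
s=bot.sense();c=dict(np.load("w2.npz"))
b,l=blobs(mask(c,(45,80,40),(80,255,255)),100)
for i,st,ce in b: print(st,ce,rect(c,l==i,30,c))
plan(s,(602.2,-254.3,11),31,1)
E
```

```text
t: 3.4
tcp_pos: [601.7, -248.0, 36.6]
tool_rot: [[0.85, 0.527, 0.003], [0.527, -0.85, 0.002], [0.003, -0.0, -1.0]]
force: [0.4, -0.3, -0.3]
finger_gap: 94.2
3.4 [ 601.66859623 -248.03084641   36.55987466] 94.15886253425401 [ 0.35873072 -0.32352298 -0.27307462]
[ 269  198   38   65 2154] [287.3 229.6] ((605.5537109375, -252.8211669921875), (52.12957763671875, 27.825210571289062), 31.190385818481445)
yaw now 31.81 dyaw -0.81 tilt fix(tool deg) [ 0.01 -0.19 -0.  ] dist/row 26.4 wz/row 0.81
0 x -2.9 y 5.5 z 25.7
```

View pics/w2.png

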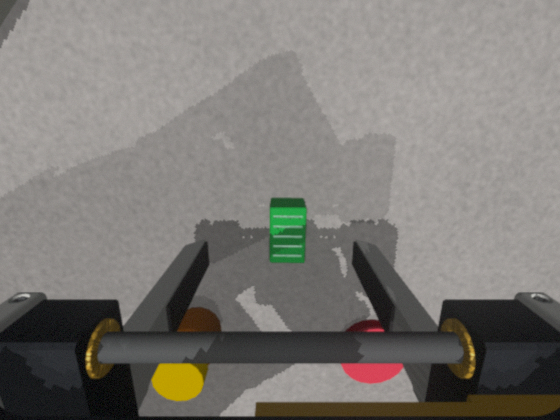

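The wrist view shows the cassette between the fingers at (287,230), about 6 mm off-centre across the jaws. I correct for that while lowering to grasp height, then close.

```bash
python3 -m inch '[{"x":-2,"y":5.5,"z":8,"wx":0,"wy":0,"wz":0.7},{"x":0,"y":0,"z":8,"wx":0,"wy":0,"wz":0},{"x":0,"y":0,"z":6,"wx":0,"wy":0,"wz":0},{"x":0,"y":0,"z":4,"wx":0,"wy":0,"wz":0},{"x":0,"y":0,"z":0,"wx":0,"wy":0,"wz":0},{"x":0,"y":0,"z":0,"wx":0,"wy":0,"wz":0},{"x":0,"y":0,"z":0,"wx":0,"wy":0,"wz":0},{"x":0,"y":0,"z":0,"wx":0,"wy":0,"wz":0}]'
python3 - <<'E'
from h import *
from bench import bot
s=bot.sense()
plan(s,(602.9,-254.4,11),31.2,1)
E
```

```text
t: 4.25
tcp_pos: [603.6, -254.8, 9.5]
tool_rot: [[0.857, 0.516, 0.004], [0.516, -0.857, 0.001], [0.004, 0.001, -1.0]]
force: [0.3, 0.9, -0.4]
finger_gap: 93.8
yaw now 31.03 dyaw 0.17 tilt fix(tool deg) [ 0.08 -0.24 -0.  ] dist/row 1.7 wz/row -0.17
0 x -0.3 y -0.7 z -1.5
```

```bash
python3 -m inch '[{"x":0,"y":-0.7,"z":-1.5,"wx":0,"wy":-0.2,"wz":0},{"x":0,"y":0,"z":0,"wx":0,"wy":0,"wz":0},{"x":0,"y":0,"z":0,"wx":0,"wy":0,"wz":0},{"x":0,"y":0,"z":0,"wx":0,"wy":0,"wz":0},{"x":0,"y":0,"z":0,"wx":0,"wy":0,"wz":0},{"x":0,"y":0,"z":0,"wx":0,"wy":0,"wz":0},{"x":0,"y":0,"z":0,"wx":0,"wy":0,"wz":0},{"x":0,"y":0,"z":0,"wx":0,"wy":0,"wz":0}]' 255 25
```

```text
t: 5.05
tcp_pos: [603.5, -254.2, 11.8]
tool_rot: [[0.857, 0.516, 0.002], [0.516, -0.857, -0.002], [0.001, 0.002, -1.0]]
force: [-0.8, -0.2, 0.7]
finger_gap: 33.6
```

```bash
python3 -m inch '[{"x":0,"y":0,"z":0,"wx":0,"wy":0,"wz":0},{"x":0,"y":0,"z":0,"wx":0,"wy":0,"wz":0},{"x":0,"y":0,"z":-3,"wx":0,"wy":0,"wz":0},{"x":0,"y":0,"z":-12,"wx":0,"wy":0,"wz":0},{"x":0,"y":0,"z":-20,"wx":0,"wy":0,"wz":0},{"x":0,"y":0,"z":-25,"wx":0,"wy":0,"wz":0},{"x":0,"y":0,"z":-25,"wx":0,"wy":0,"wz":0},{"x":0,"y":0,"z":-20,"wx":0,"wy":0,"wz":0}]' 255 25
python3 lw.py w3; python3 - <<'E'
from h import *
from bench import bot
s=bot.sense()
plan(s,(541,86,118),-13,15)
E
```

```text
t: 5.85
tcp_pos: [602.1, -253.6, 121.4]
tool_rot: [[0.857, 0.516, -0.001], [0.516, -0.857, 0.0], [-0.001, -0.001, -1.0]]
force: [0.2, 0.5, 0.4]
finger_gap: 0.2
5.85 [ 602.14697704 -253.558644    121.37064381] 0.24273560006437725 [0.24096224 0.4951288  0.40970727]
yaw now 31.04 dyaw -44.04 tilt fix(tool deg) [ 0.19 -0.09 -0.  ] dist/row 23.1 wz/row 2.94
0 x 8.1 y -21.6 z 0.5
1 x 7.0 y -22.0 z 0.5
2 x 5.9 y -22.3 z 0.5
3 x 4.7 y -22.6 z 0.5
4 x 3.6 y -22.8 z 0.5
5 x 2.4 y -22.9 z 0.5
6 x 1.2 y -23.0 z 0.5
7 x 0.0 y -23.1 z 0.5
8 x -1.1 y -23.0 z 0.5
9 x -2.3 y -22.9 z 0.5
10 x -3.5 y -22.8 z 0.5
11 x -4.7 y -22.6 z 0.5
12 x -5.8 y -22.3 z 0.5
13 x -6.9 y -22.0 z 0.5
14 x -8.1 y -21.6 z 0.5
```

View pics/w3.png

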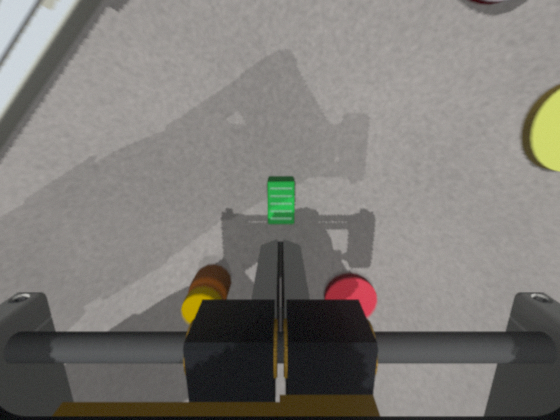

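The grip missed: the gap is 0.2 mm, and the cassette is still standing on the bench at (281,200), apparently unmoved. I'll work out where it is relative to the fingers.

```bash
python3 - <<'E'
from h import *
for n in("w1","w2","w3"):
    c=dict(np.load(n+".npz"))
    m=mask(c,(45,80,40),(80,255,255));b,l=blobs(m,100)
    i=b[0][0];h=hsv(c);mm=(l==i)
    # split top face (bright) from end face by V
    V=h[:,:,2];t,_=cv2.threshold(V[mm].reshape(-1,1),0,255,cv2.THRESH_OTSU)
    top=mm&(V>t); r=rect(c,top,30,c); full=rect(c,mm,30,c)
    d=c["tool_rot"].T@(np.array([*r[0],30])-c["tcp_pos"])
    print(n,t,"top",r,"tool",d.round(1),"full",full)
    ys,xs=np.nonzero(top);print(ys.min(),ys.max(),xs.min(),xs.max())
    y2,x2=np.nonzero(mm);print(y2.min(),y2.max(),x2.min(),x2.max())
    print([int(V[mm&(np.arange(420)[:,None]==y)].mean()) for y in range(y2.min(),y2.max()+1)])
from bench import bot
c=bot.read_camera("top");np.savez("top1.npz",**c);m=mask(c,(45,80,40),(80,255,255));b,l=blobs(m,50)
for i,st,ce in b: print(st,rect(c,l==i,30))
c=bot.read_camera("scene");np.savez("scene1.npz",**c);cv2.imwrite("pics/scene1.png",cv2.resize(c["img"][180:360,140:380],None,fx=3,fy=3)[:,:,::-1])
E
```

```text
w1 131.0 top ((601.9856567382812, -254.48483276367188), (45.022769927978516, 27.585689544677734), 32.20424270629883) tool [ 7.8 -9.1 96.2] full ((603.9547729492188, -253.90557861328125), (49.81272506713867, 27.900745391845703), 31.19377326965332)
172 214 257 285
168 214 257 285
[80, 75, 76, 92, 132, 157, 164, 165, 167, 166, 170, 164, 160, 161, 162, 160, 160, 165, 167, 159, 158, 160, 159, 159, 159, 166, 163, 157, 157, 159, 161, 163, 167, 172, 169, 169, 170, 169, 170, 168, 173, 171, 176, 177, 176, 167, 133]
w2 129.0 top ((604.3643798828125, -253.89694213867188), (40.12344741821289, 26.910011291503906), 31.245548248291016) tool [-0.8  6.4  6.6] full ((605.5537109375, -252.8211669921875), (52.12957763671875, 27.825210571289062), 31.190385818481445)
208 257 270 306
198 262 269 306
[88, 77, 75, 76, 76, 77, 76, 77, 80, 117, 146, 158, 161, 161, 161, 160, 161, 166, 173, 164, 158, 158, 158, 159, 159, 159, 158, 157, 160, 149, 131, 122, 119, 118, 114, 109, 108, 124, 110, 128, 107, 99, 99, 98, 99, 101, 107, 123, 117, 127, 111, 111, 113, 113, 114, 115, 128, 124, 143, 126, 119, 118, 118, 118, 107]
w3 137.0 top ((603.71533203125, -254.3896942138672), (39.57002639770508, 27.102876663208008), 31.017398834228516) tool [ 1.   1.6 91.4] full ((603.7501831054688, -253.80050659179688), (49.154945373535156, 28.223976135253906), 31.017248153686523)
182 219 268 294
177 223 267 294
[78, 75, 75, 80, 113, 146, 158, 160, 160, 161, 164, 166, 160, 158, 159, 159, 159, 161, 166, 165, 161, 163, 165, 166, 167, 169, 174, 173, 173, 175, 177, 178, 175, 174, 171, 153, 137, 133, 131, 131, 140, 146, 137, 125, 120, 118, 111]
```

View pics/scene1.png

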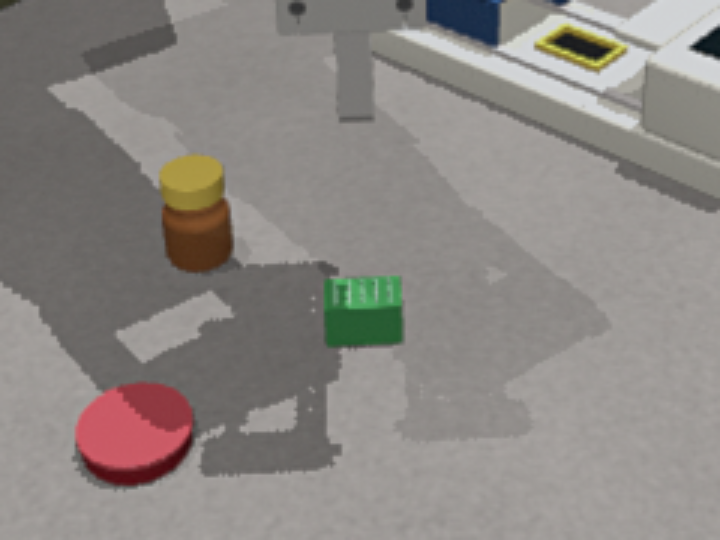

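The cassette hasn't moved and is still upright: about (602.6,−254.4), 31°. The lift began before the grip had built up. I'll redo it slightly lower and check the gap before lifting.

```bash
python3 -m inch '[{"x":0,"y":0,"z":0,"wx":0,"wy":0,"wz":0},{"x":0,"y":0,"z":8,"wx":0,"wy":0,"wz":0},{"x":0,"y":0,"z":10,"wx":0,"wy":0,"wz":0},{"x":0,"y":0,"z":10,"wx":0,"wy":0,"wz":0},{"x":0,"y":0,"z":12,"wx":0,"wy":0,"wz":0},{"x":0,"y":0,"z":12,"wx":0,"wy":0,"wz":0},{"x":0,"y":0,"z":12,"wx":0,"wy":0,"wz":0},{"x":0,"y":0,"z":0,"wx":0,"wy":0,"wz":0}]' 0 40
python3 - <<'E'
from h import *
from bench import bot
s=bot.sense()
plan(s,(602.6,-254.4,9),31,1)
E
```

```text
t: 6.8
tcp_pos: [599.5, -252.3, 44.7]
tool_rot: [[0.857, 0.516, -0.009], [0.516, -0.857, 0.004], [-0.006, -0.007, -1.0]]
force: [0.1, -0.2, 0.8]
finger_gap: 61.1
yaw now 31.04 dyaw -0.04 tilt fix(tool deg) [-0.43  0.32 -0.  ] dist/row 35.9 wz/row 0.04
0 x 1.6 y 3.4 z 35.7
```

```bash
python3 -m inch '[{"x":1.5,"y":3.4,"z":0,"wx":-0.4,"wy":0.3,"wz":0},{"x":0,"y":0,"z":8,"wx":0,"wy":0,"wz":0},{"x":0,"y":0,"z":8,"wx":0,"wy":0,"wz":0},{"x":0,"y":0,"z":8,"wx":0,"wy":0,"wz":0},{"x":0,"y":0,"z":6,"wx":0,"wy":0,"wz":0},{"x":0,"y":0,"z":3,"wx":0,"wy":0,"wz":0},{"x":0,"y":0,"z":0,"wx":0,"wy":0,"wz":0},{"x":0,"y":0,"z":0,"wx":0,"wy":0,"wz":0}]' 0 40
python3 - <<'E'
from h import *
from bench import bot
s=bot.sense()
plan(s,(602.6,-254.4,9),31,1)
E
```

```text
t: 7.6
tcp_pos: [603.4, -255.0, 9.6]
tool_rot: [[0.857, 0.516, 0.002], [0.516, -0.857, -0.001], [0.001, 0.001, -1.0]]
force: [0.1, -0.7, -1.0]
finger_gap: 94.2
yaw now 31.03 dyaw -0.03 tilt fix(tool deg) [ 0.08 -0.06 -0.  ] dist/row 1.1 wz/row 0.03
0 x -0.4 y -0.9 z 0.6
```

```bash
python3 -m inch '[{"x":-0.4,"y":-0.9,"z":0.6,"wx":0,"wy":0,"wz":0},{"x":0,"y":0,"z":0,"wx":0,"wy":0,"wz":0},{"x":0,"y":0,"z":0,"wx":0,"wy":0,"wz":0},{"x":0,"y":0,"z":0,"wx":0,"wy":0,"wz":0},{"x":0,"y":0,"z":0,"wx":0,"wy":0,"wz":0},{"x":0,"y":0,"z":0,"wx":0,"wy":0,"wz":0},{"x":0,"y":0,"z":0,"wx":0,"wy":0,"wz":0},{"x":0,"y":0,"z":0,"wx":0,"wy":0,"wz":0}]' 255 40
python3 -m inch '[{"x":0,"y":0,"z":0,"wx":0,"wy":0,"wz":0},{"x":0,"y":0,"z":0,"wx":0,"wy":0,"wz":0},{"x":0,"y":0,"z":0,"wx":0,"wy":0,"wz":0},{"x":0,"y":0,"z":0,"wx":0,"wy":0,"wz":0},{"x":0,"y":0,"z":0,"wx":0,"wy":0,"wz":0},{"x":0,"y":0,"z":0,"wx":0,"wy":0,"wz":0},{"x":0,"y":0,"z":0,"wx":0,"wy":0,"wz":0},{"x":0,"y":0,"z":0,"wx":0,"wy":0,"wz":0}]' 255 40; python3 lw.py w4
```

```text
t: 8.4
tcp_pos: [603.1, -254.6, 10.2]
tool_rot: [[0.857, 0.516, 0.003], [0.516, -0.857, -0.002], [0.002, 0.003, -1.0]]
force: [0.2, -0.4, 0.1]
finger_gap: 33.4
t: 9.2
tcp_pos: [603.1, -254.6, 10.1]
tool_rot: [[0.857, 0.516, 0.003], [0.516, -0.857, -0.001], [0.002, 0.003, -1.0]]
force: [-0.3, -0.3, -1.2]
finger_gap: 0.8
9.2 [ 603.0583878  -254.57363116   10.06589772] 0.7823969471973624 [-0.34506421 -0.27726409 -1.16435217]
```

View pics/w4.png

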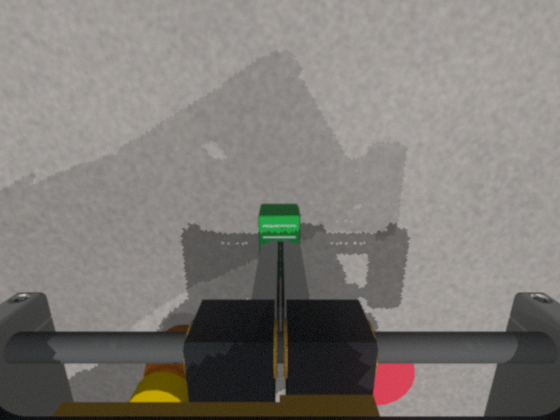

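The wrist view shows the fingers shut at (280,240) and the cassette still ahead at (280,225), partly hidden. The gap is 0.8 mm at z = 10, so there is nothing between the fingers. I'll check where the fingers really are from the scene and top cameras.

```bash
python3 - <<'E'
from h import *
from bench import bot
s=bot.sense()
for n in("scene","top"):
    c=bot.read_camera(n);np.savez(n+"2.npz",**c)
    P=np.array([s["tcp_pos"],[602.5,-254.4,30],[602.5,-254.4,0],s["tcp_pos"]+[0,0,97]])
    p=cv2.projectPoints(P,c["rvec"],c["tvec"],c["mtx"],None)[0][:,0];print(n,p.round(1))
    i=c["img"].copy()
    x0,y0=(150,150) if n=="scene" else (240,110)
    i=cv2.resize(i[y0:y0+180,x0:x0+230],None,fx=3.3,fy=3.3)
    for k,q in enumerate(p): cv2.circle(i,tuple(int(v) for v in ((q-[x0,y0])*3.3)),3,[(255,0,255),(255,255,255),(0,255,255),(255,0,0)][k],-1)
    cv2.imwrite(f"pics/{n}2.png",i[:,:,::-1])
E
```

```text
scene [[260.7 285.9]
 [260.1 277.2]
 [260.6 290.1]
 [258.9 241.8]]
top [[355.5 188.9]
 [357.1 187.5]
 [354.6 190. ]
 [364.2 180.2]]
```

View pics/scene2.png

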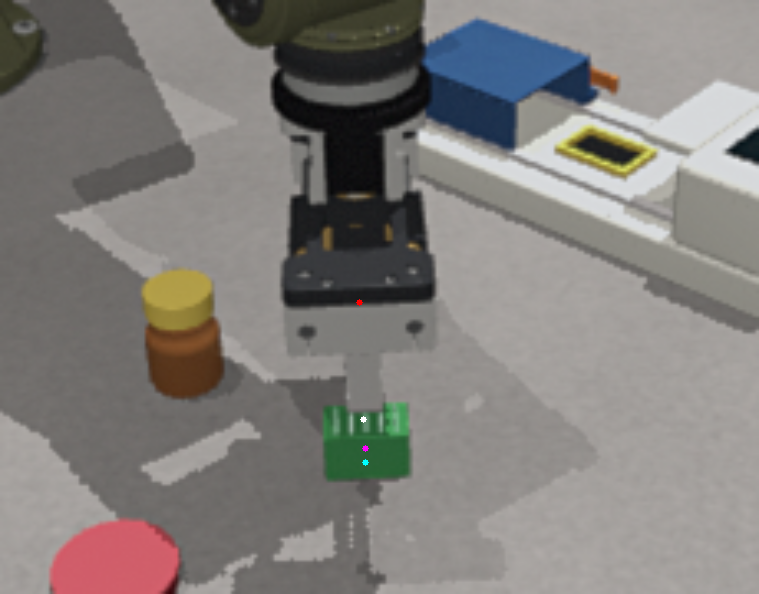

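View pics/top2.png

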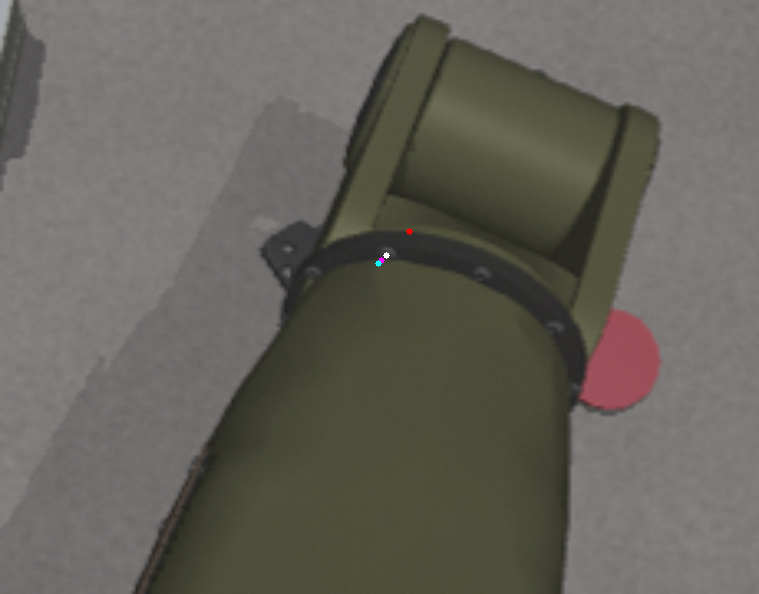

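```bash
python3 - <<'E'
from h import *
from bench import bot
c=dict(np.load("scene1.npz"));w=dict(np.load("w3.npz"));t=w["tcp_pos"]
for dz in(0,10,20,30,97):print(dz,cv2.projectPoints(t+[0,0,dz],c["rvec"],c["tvec"],c["mtx"],None)[0].ravel().round(1))
i=c["img"][130:260,200:330];cv2.imwrite("pics/s1z.png",cv2.resize(i,None,fx=4.5,fy=4.5,interpolation=cv2.INTER_NEAREST)[:,:,::-1])
s=bot.sense();print(s["tcp_pos"],s["finger_gap"])
c=dict(np.load("scene2.npz"))
i=c["img"][230:310,220:310];cv2.imwrite("pics/s2z.png",cv2.resize(i,None,fx=6,fy=6,interpolation=cv2.INTER_NEAREST)[:,:,::-1])
E
```

```text
0 [258.4 234.4]
10 [258.2 229.4]
20 [258.  224.3]
30 [257.8 219.2]
97 [256.3 183.1]
[ 603.04287403 -254.60638021   10.06754161] 0.6196442164042583
```

View pics/s1z.png

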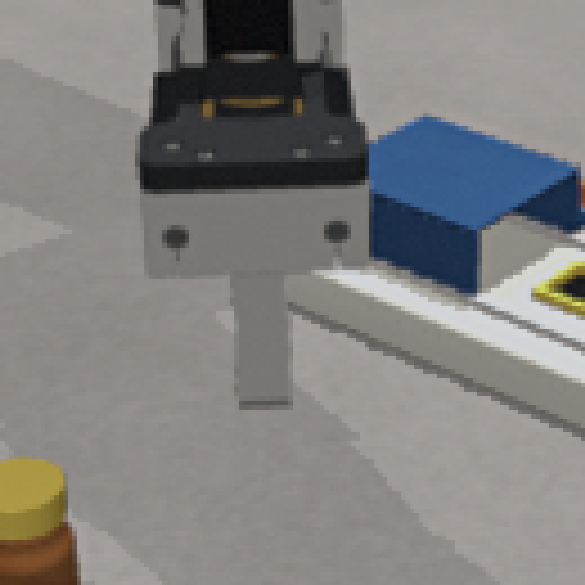

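View pics/s2z.png

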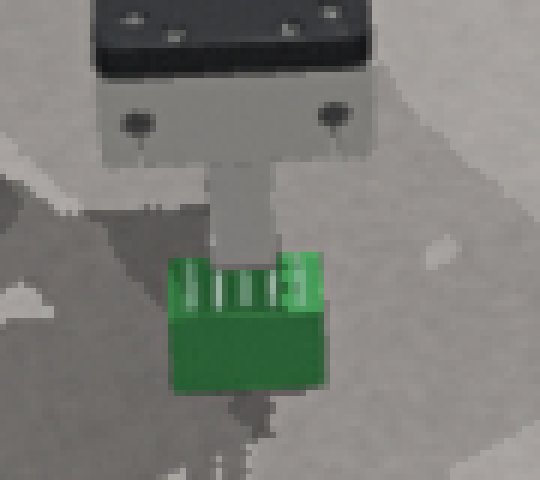

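The scene view shows the fingertip at about (258,220), but the reported TCP projects to (258,234). So the real tips sit well short of the reported TCP, and the fingers closed above the cassette. The wrist view agrees: tip at row 240, expected about 226. I'll quantify the offset from both views.

```bash
python3 - <<'E'
from h import *
c=dict(np.load("scene1.npz"));w=dict(np.load("w3.npz"));t=w["tcp_pos"];R=w["tool_rot"]
for yo in(0,6,12.5):
  for sgn in(1,-1):
    print(yo*sgn,[ (b,cv2.projectPoints(t+R@np.array([0,sgn*yo,-b]),c["rvec"],c["tvec"],c["mtx"],None)[0].ravel().round(1)) for b in(15,20,25,30)])
# wrist: tip point at tool (x,0,-b)
M=w["mount"];Mi=np.linalg.inv(M)
for b in(0,10,20,25,30):
  print(b,[ (w["mtx"]@(Mi@np.array([x,yy,-b,1]))[:3]) [:2]/ (Mi@np.array([x,yy,-b,1]))[2] for x,yy in((8,0),(-8,0),(8,12.5))])
i=cv2.imread("pics/w3.png")[225:325,215:345];cv2.imwrite("pics/w3z.png",cv2.resize(i,None,fx=5,fy=5,interpolation=cv2.INTER_NEAREST))
i=cv2.imread("pics/w2.png")[225:325,140:420];cv2.imwrite("pics/w2z.png",cv2.resize(i,None,fx=2.8,fy=2.8,interpolation=cv2.INTER_NEAREST))
E
```

```text
0 [(15, array([258.1, 226.9])), (20, array([258. , 224.3])), (25, array([257.9, 221.8])), (30, array([257.8, 219.2]))]
0 [(15, array([258.1, 226.9])), (20, array([258. , 224.3])), (25, array([257.9, 221.8])), (30, array([257.8, 219.2]))]
6 [(15, array([258.2, 228.9])), (20, array([258.1, 226.4])), (25, array([258. , 223.8])), (30, array([257.9, 221.2]))]
-6 [(15, array([258. , 224.9])), (20, array([257.9, 222.4])), (25, array([257.8, 219.8])), (30, array([257.7, 217.3]))]
12.5 [(15, array([258.2, 231.1])), (20, array([258.1, 228.6])), (25, array([258., 226.])), (30, array([257.9, 223.4]))]
-12.5 [(15, array([258. , 222.8])), (20, array([257.9, 220.2])), (25, array([257.8, 217.7])), (30, array([257.7, 215.2]))]
0 [array([279.20090282, 225.16860313]), array([279.22730124, 245.26911868]), array([296.26045072, 225.15920688])]
10 [array([279.16891319, 230.10754375]), array([279.19717701, 250.9948713 ]), array([297.00363335, 230.09760963])]
20 [array([279.13387795, 235.51670395]), array([279.16424967, 257.253416  ]), array([297.81757019, 235.50616968])]
25 [array([279.11507898, 238.41911304]), array([279.14660966, 260.60627824]), array([298.25430597, 238.40825199])]
30 [array([279.09534039, 241.46659214]), array([279.12810887, 264.12274753]), array([298.7128704 , 241.45538438])]
```

View pics/w3z.png

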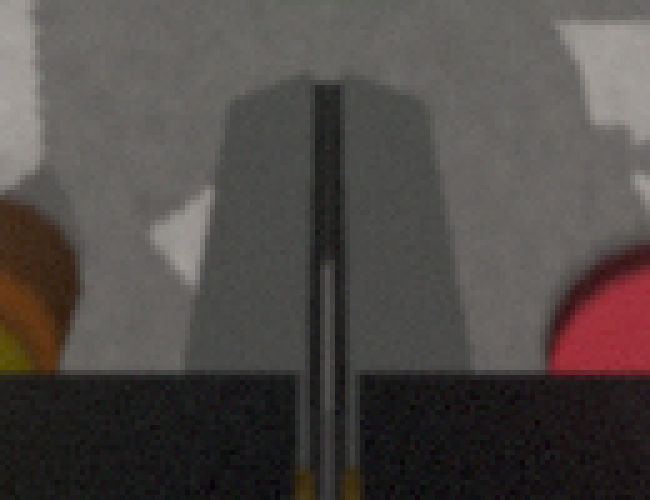

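All the evidence agrees: the fingertips really sit about 29 mm above the reported TCP. The grasp therefore needs a reported z of about −18. I'll open, then lower gradually with a force check.

```bash
python3 -m inch '[{"x":0,"y":0,"z":0,"wx":0,"wy":0,"wz":0},{"x":0,"y":0,"z":0,"wx":0,"wy":0,"wz":0},{"x":0,"y":0,"z":0,"wx":0,"wy":0,"wz":0},{"x":0,"y":0,"z":0,"wx":0,"wy":0,"wz":0},{"x":0,"y":0,"z":0,"wx":0,"wy":0,"wz":0},{"x":0,"y":0,"z":0,"wx":0,"wy":0,"wz":0},{"x":0,"y":0,"z":5,"wx":0,"wy":0,"wz":0},{"x":0,"y":0,"z":6,"wx":0,"wy":0,"wz":0}]' 0 40
python3 -m inch '[{"x":-0.2,"y":0,"z":5,"wx":0,"wy":0,"wz":0},{"x":0,"y":0,"z":5,"wx":0,"wy":0,"wz":0},{"x":0,"y":0,"z":4,"wx":0,"wy":0,"wz":0},{"x":0,"y":0,"z":2,"wx":0,"wy":0,"wz":0},{"x":0,"y":0,"z":0,"wx":0,"wy":0,"wz":0},{"x":0,"y":0,"z":0,"wx":0,"wy":0,"wz":0},{"x":0,"y":0,"z":0,"wx":0,"wy":0,"wz":0},{"x":0,"y":0,"z":0,"wx":0,"wy":0,"wz":0}]' 0 40
python3 - <<'E'
from h import *
from bench import bot
s=bot.sense()
plan(s,(602.6,-254.4,-18),31.1,1)
c=bot.read_camera("scene");np.savez("scene3.npz",**c);cv2.imwrite("pics/scene3.png",cv2.resize(c["img"][200:310,190:330],None,fx=5,fy=5)[:,:,::-1])
E
```

```text
t: 10.15
tcp_pos: [603.5, -254.8, -0.8]
tool_rot: [[0.857, 0.516, 0.005], [0.516, -0.857, -0.002], [0.003, 0.004, -1.0]]
force: [-0.3, -0.0, 0.4]
finger_gap: 61.1
t: 10.95
tcp_pos: [602.8, -254.7, -19.8]
tool_rot: [[0.857, 0.516, 0.003], [0.516, -0.857, -0.001], [0.002, 0.002, -1.0]]
force: [0.2, -0.4, -0.0]
finger_gap: 93.7
yaw now 31.04 dyaw 0.06 tilt fix(tool deg) [ 0.13 -0.09 -0.  ] dist/row 1.9 wz/row -0.06
0 x -0.0 y -0.3 z -1.8
```

View pics/scene3.png

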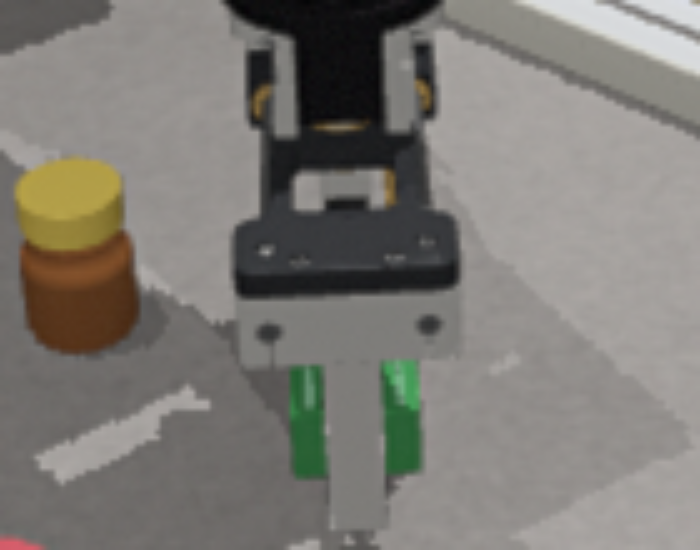

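The scene view shows the near finger in front of the cassette, its tip at about (357,528) in the crop and just above the bench, with the cassette between the fingers. Closing now.

```bash
python3 -m inch '[{"x":0,"y":-0.3,"z":-1.2,"wx":0,"wy":0,"wz":0},{"x":0,"y":0,"z":0,"wx":0,"wy":0,"wz":0},{"x":0,"y":0,"z":0,"wx":0,"wy":0,"wz":0},{"x":0,"y":0,"z":0,"wx":0,"wy":0,"wz":0},{"x":0,"y":0,"z":0,"wx":0,"wy":0,"wz":0},{"x":0,"y":0,"z":0,"wx":0,"wy":0,"wz":0},{"x":0,"y":0,"z":0,"wx":0,"wy":0,"wz":0},{"x":0,"y":0,"z":0,"wx":0,"wy":0,"wz":0}]' 255 25
python3 -m inch '[{"x":0,"y":0,"z":0,"wx":0,"wy":0,"wz":0},{"x":0,"y":0,"z":0,"wx":0,"wy":0,"wz":0},{"x":0,"y":0,"z":0,"wx":0,"wy":0,"wz":0},{"x":0,"y":0,"z":0,"wx":0,"wy":0,"wz":0},{"x":0,"y":0,"z":-1,"wx":0,"wy":0,"wz":0},{"x":0,"y":0,"z":-3,"wx":0,"wy":0,"wz":0},{"x":0,"y":0,"z":-5,"wx":0,"wy":0,"wz":0},{"x":0,"y":0,"z":-5,"wx":0,"wy":0,"wz":0}]' 255 25
python3 lw.py w5; python3 - <<'E'
from bench import bot
import cv2
c=bot.read_camera("scene");cv2.imwrite("pics/scene4.png",cv2.resize(c["img"][200:310,190:330],None,fx=5,fy=5)[:,:,::-1])
E
```

```text
t: 11.8
tcp_pos: [602.7, -254.4, -18.1]
tool_rot: [[0.857, 0.516, 0.003], [0.516, -0.857, -0.001], [0.002, 0.003, -1.0]]
force: [0.2, 0.1, -0.1]
finger_gap: 33.4
t: 12.6
tcp_pos: [602.2, -254.2, -4.0]
tool_rot: [[0.857, 0.516, 0.002], [0.516, -0.857, -0.001], [0.001, 0.001, -1.0]]
force: [-0.6, 0.5, -0.8]
finger_gap: 27.5
12.6 [ 602.20415115 -254.16341707   -4.03970278] 27.503027676563327 [-0.55306999  0.50357886 -0.80402926]
```

View pics/scene4.png

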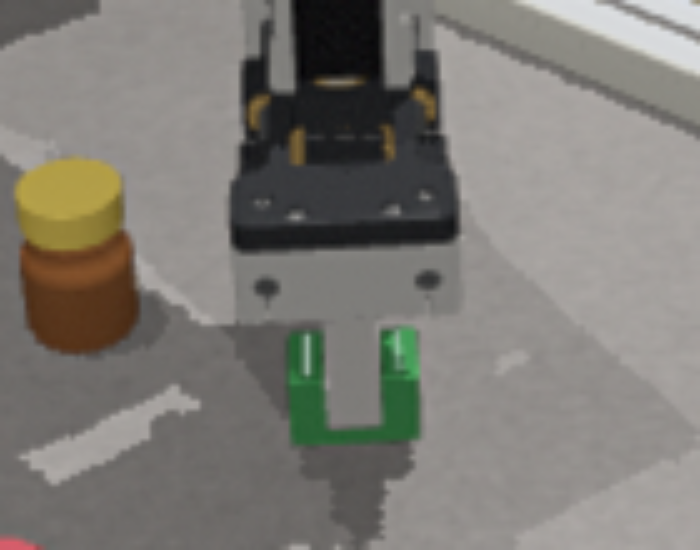

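View pics/w5.png

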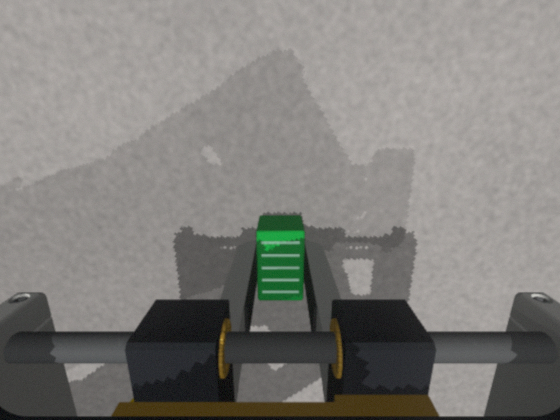

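Gripped and lifted: gap 27.5 mm, and the cassette hangs level between the fingers in both views, with its top face at (280,265) in the wrist image. I'll measure its offset in the hand and plan the move to just behind the nest.

```bash
python3 - <<'E'
from h import *
from bench import bot
c=dict(np.load("w5.npz"))
m=mask(c,(45,80,40),(80,255,255));b,l=blobs(m,100);mm=l==b[0][0];V=hsv(c)[:,:,2]
y,x=np.nonzero(mm);print([(r,int(np.median(V[r][mm[r]])),int(x[y==r].min()),int(x[y==r].max())) for r in range(y.min(),y.max()+1,2)])
r=rect(c,mm,44.1,c);print(r,(c["tool_rot"].T@(np.array([*r[0],44.1])-c["tcp_pos"])).round(1))
plan(bot.sense(),(541,86,85),-13,15)
E
```

```text
[(216, 76, 260, 300), (218, 76, 260, 300), (220, 77, 259, 301), (222, 77, 259, 301), (224, 77, 258, 302), (226, 77, 258, 302), (228, 77, 257, 303), (230, 104, 257, 303), (232, 154, 256, 304), (234, 162, 256, 304), (236, 163, 256, 304), (238, 162, 256, 304), (240, 155, 256, 304), (242, 103, 256, 304), (244, 124, 256, 304), (246, 103, 256, 304), (248, 101, 256, 304), (250, 101, 256, 304), (252, 100, 256, 304), (254, 97, 256, 304), (256, 145, 256, 304), (258, 101, 256, 304), (260, 99, 256, 304), (262, 99, 256, 304), (264, 100, 256, 304), (266, 126, 256, 304), (268, 96, 256, 304), (270, 102, 256, 303), (272, 99, 257, 304), (274, 100, 257, 303), (276, 99, 257, 303), (278, 126, 257, 303), (280, 97, 257, 303), (282, 101, 257, 303), (284, 98, 257, 302), (286, 98, 258, 302), (288, 98, 258, 302), (290, 124, 258, 302), (292, 97, 258, 302), (294, 100, 258, 302), (296, 98, 258, 302), (298, 99, 258, 302), (300, 104, 283, 298)]
((606.0240478515625, -252.4832763671875), (53.91083526611328, 28.340614318847656), 30.9761905670166) [  4.2   0.6 -48.1]
yaw now 31.04 dyaw -44.04 tilt fix(tool deg) [ 0.15 -0.11 -0.  ] dist/row 23.8 wz/row 2.94
0 x 8.2 y -21.6 z -5.9
1 x 7.1 y -22.0 z -5.9
2 x 5.9 y -22.3 z -5.9
3 x 4.8 y -22.6 z -5.9
4 x 3.6 y -22.8 z -5.9
5 x 2.4 y -22.9 z -5.9
6 x 1.3 y -23.0 z -5.9
7 x 0.1 y -23.1 z -5.9
8 x -1.1 y -23.0 z -5.9
9 x -2.3 y -22.9 z -5.9
10 x -3.4 y -22.8 z -5.9
11 x -4.6 y -22.6 z -5.9
12 x -5.8 y -22.3 z -5.9
13 x -6.9 y -22.0 z -5.9
14 x -8.0 y -21.6 z -5.9
```

```bash
python3 -m inch '[{"x":8,"y":-21,"z":-12,"wx":0.1,"wy":-0.1,"wz":3},{"x":7,"y":-22,"z":-14,"wx":0,"wy":0,"wz":3},{"x":6,"y":-22,"z":-14,"wx":0,"wy":0,"wz":3},{"x":5,"y":-23,"z":-14,"wx":0,"wy":0,"wz":3},{"x":4,"y":-23,"z":-12,"wx":0,"wy":0,"wz":3},{"x":2,"y":-23,"z":-10,"wx":0,"wy":0,"wz":3},{"x":1,"y":-23,"z":-7,"wx":0,"wy":0,"wz":3},{"x":0,"y":-23,"z":-3,"wx":0,"wy":0,"wz":3}]'
python3 - <<'E'
from h import *
from bench import bot
plan(bot.sense(),(541,86,85),-13,7)
E
```

```text
t: 13.5
tcp_pos: [569.7, -68.4, 85.6]
tool_rot: [[0.995, 0.103, 0.001], [0.103, -0.995, -0.0], [0.001, 0.001, -1.0]]
force: [0.2, -0.2, -1.6]
finger_gap: 27.8
yaw now 5.91 dyaw -18.91 tilt fix(tool deg) [ 0.03 -0.06 -0.  ] dist/row 22.4 wz/row 2.7
0 x -1.8 y -22.4 z 0.1
1 x -2.9 y -22.3 z 0.1
2 x -3.9 y -22.1 z 0.1
3 x -4.9 y -21.9 z 0.1
4 x -6.0 y -21.6 z 0.1
5 x -7.0 y -21.3 z 0.1
6 x -8.0 y -21.0 z 0.1
```

```bash
python3 -m inch '[{"x":-2,"y":-22,"z":0,"wx":0,"wy":0,"wz":2.7},{"x":-3,"y":-22,"z":0,"wx":0,"wy":0,"wz":2.7},{"x":-4,"y":-22,"z":0,"wx":0,"wy":0,"wz":2.7},{"x":-5,"y":-22,"z":0,"wx":0,"wy":0,"wz":2.7},{"x":-6,"y":-20,"z":0,"wx":0,"wy":0,"wz":2.7},{"x":-7,"y":-19,"z":0,"wx":0,"wy":0,"wz":2.7},{"x":-8,"y":-15,"z":0,"wx":0,"wy":0,"wz":2.7},{"x":0,"y":0,"z":0,"wx":0,"wy":0,"wz":0}]'
python3 lw.py w6; python3 - <<'E'
from h import *
c=dict(np.load("w6.npz"))
b,l=blobs(mask(c,(22,120,80),(34,255,255)),50)
for i,st,ce in b:print(st,ce,rect(c,l==i,36,c))
print(c["tool_rot"].round(3))
E
```

```text
t: 14.3
tcp_pos: [538.1, 83.9, 87.6]
tool_rot: [[0.971, -0.238, 0.004], [-0.238, -0.971, -0.0], [0.004, -0.001, -1.0]]
force: [-0.0, 0.1, -1.0]
finger_gap: 27.8
14.3 [538.0812524  83.9301754  87.559577 ] 27.806016787021488 [-0.04473403  0.09840192 -1.00442114]
[ 250   94   50   73 1136] [275.3 130. ] ((609.9720458984375, 69.59834289550781), (40.21967697143555, 58.2588996887207), 77.26620483398438)
[[ 0.971 -0.238  0.004]
 [-0.238 -0.971 -0.   ]
 [ 0.004 -0.001 -1.   ]]
```

View pics/w6.png

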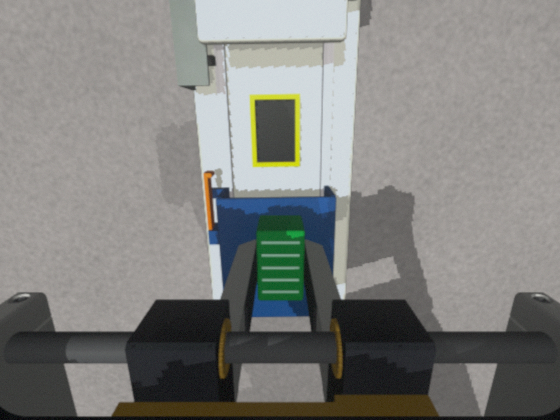

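The wrist view shows the nest at (275,130), the hood's front edge around row 195, and the cassette held at (280,265). The nest comes out at (610.0,69.6), yaw −12.7°, which agrees with the top camera.

```bash
python3 - <<'E'
from h import *
from bench import bot
plan(bot.sense(),(609.7,69.9,87.6),-12.8,4)
E
```

```text
yaw now -13.67 dyaw 0.87 tilt fix(tool deg) [-0.04 -0.27  0.  ] dist/row 18.1 wz/row -0.22
0 x 18.1 y -1.0 z 0.0
1 x 18.1 y -0.9 z 0.0
2 x 18.1 y -0.9 z 0.0
3 x 18.1 y -0.8 z 0.0
```

```bash
python3 -m inch '[{"x":18,"y":-1,"z":0,"wx":0,"wy":-0.3,"wz":-0.3},{"x":18,"y":-1,"z":0,"wx":0,"wy":0,"wz":-0.3},{"x":18,"y":-1,"z":0,"wx":0,"wy":0,"wz":-0.3},{"x":16,"y":-0.7,"z":4,"wx":0,"wy":0,"wz":0},{"x":0,"y":0,"z":12,"wx":0,"wy":0,"wz":0},{"x":0,"y":0,"z":10,"wx":0,"wy":0,"wz":0},{"x":0,"y":0,"z":6,"wx":0,"wy":0,"wz":0},{"x":0,"y":0,"z":0,"wx":0,"wy":0,"wz":0}]'
python3 lw.py w7;python3 - <<'E'
from h import *
from bench import bot
plan(bot.sense(),(609.7,69.9,30),-12.8,1)
c=dict(np.load("w7.npz"))
b,l=blobs(mask(c,(22,120,80),(34,255,255)),50)
for i,st,ce in b:print(st,ce,rect(c,l==i,36,c))
E
```

```text
t: 15.15
tcp_pos: [608.9, 65.1, 52.7]
tool_rot: [[0.976, -0.216, -0.002], [-0.216, -0.976, 0.0], [-0.002, 0.0, -1.0]]
force: [-0.6, -0.1, -0.7]
finger_gap: 27.8
15.15 [608.9349901   65.12529952  52.71335721] 27.79688966239671 [-0.60191909 -0.13209436 -0.70866393]
yaw now -12.47 dyaw -0.33 tilt fix(tool deg) [0.01 0.07 0.  ] dist/row 23.7 wz/row 0.33
0 x -0.5 y -4.7 z 23.2
[247 191  53  51 686] [267.7 204.2] ((619.3865966796875, 67.51313781738281), (40.71006393432617, 41.35329055786133), 77.4831771850586)
```

View pics/w7.png

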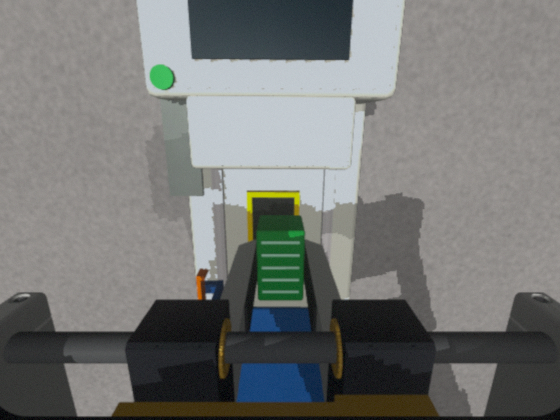

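```bash
python3 -m inch '[{"x":0,"y":-4.6,"z":4,"wx":0,"wy":0,"wz":0.3},{"x":0,"y":0,"z":7,"wx":0,"wy":0,"wz":0},{"x":0,"y":0,"z":7,"wx":0,"wy":0,"wz":0},{"x":0,"y":0,"z":4,"wx":0,"wy":0,"wz":0},{"x":0,"y":0,"z":2,"wx":0,"wy":0,"wz":0},{"x":0,"y":0,"z":0,"wx":0,"wy":0,"wz":0},{"x":0,"y":0,"z":0,"wx":0,"wy":0,"wz":0},{"x":0,"y":0,"z":0,"wx":0,"wy":0,"wz":0}]'
python3 lw.py w8;python3 - <<'E'
from h import *
from bench import bot
plan(bot.sense(),(610,69.7,12),-12.8,1)
c=dict(np.load("w8.npz"))
b,l=blobs(mask(c,(22,120,80),(34,255,255)),50)
for i,st,ce in b:print(st,ce,rect(c,l==i,36,c))
i=c["img"][150:310,200:360];cv2.imwrite("pics/w8z.png",cv2.resize(i,None,fx=3.7,fy=3.7)[:,:,::-1])
c=bot.read_camera("scene");cv2.imwrite("pics/scene5.png",cv2.resize(c["img"][130:250,230:430],None,fx=4,fy=4)[:,:,::-1])
E
```

```text
t: 16.0
tcp_pos: [610.2, 70.6, 28.3]
tool_rot: [[0.975, -0.22, 0.001], [-0.22, -0.975, 0.0], [0.001, -0.0, -1.0]]
force: [-0.0, -0.2, -0.9]
finger_gap: 28.1
16.0 [610.24123075  70.60141299  28.33250295] 28.07080941673024 [-0.04570737 -0.17326457 -0.92524759]
yaw now -12.73 dyaw -0.07 tilt fix(tool deg) [-0.02 -0.03  0.  ] dist/row 16.4 wz/row 0.07
0 x -0.0 y 0.9 z 16.4
[251 200  59  40 781] [279.9 211.7] ((625.1307373046875, 66.2720947265625), (40.610355377197266, 28.929218292236328), 77.21006774902344)
```

View pics/w8z.png

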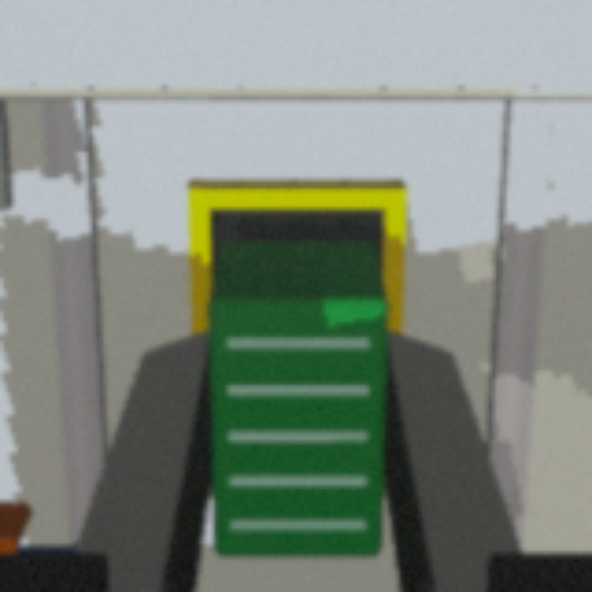

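View pics/scene5.png

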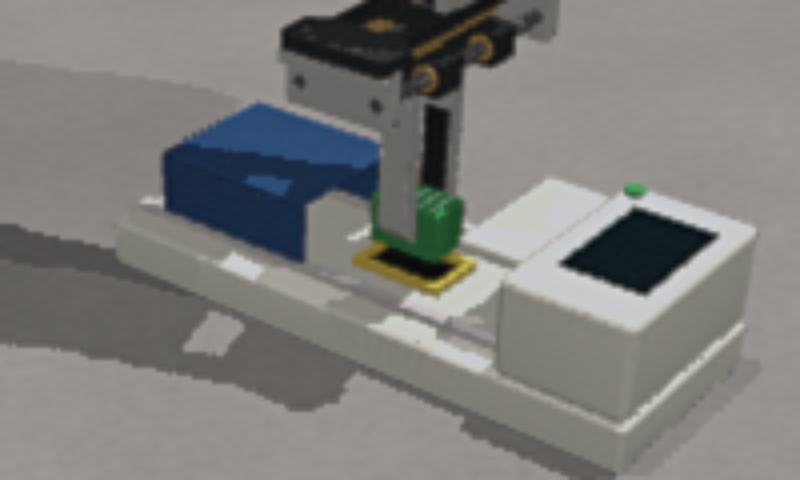

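The wrist close-up shows the cassette centred between the yellow lips, with the nest's front lip visible ahead. The scene view shows it hovering directly above the nest. Only about 0.5 mm of correction is left, so I lower.

```bash
python3 -m inch '[{"x":0.3,"y":0.5,"z":3,"wx":0,"wy":0,"wz":0},{"x":0,"y":0,"z":3,"wx":0,"wy":0,"wz":0},{"x":0,"y":0,"z":2.5,"wx":0,"wy":0,"wz":0},{"x":0,"y":0,"z":2,"wx":0,"wy":0,"wz":0},{"x":0,"y":0,"z":1.5,"wx":0,"wy":0,"wz":0},{"x":0,"y":0,"z":1,"wx":0,"wy":0,"wz":0},{"x":0,"y":0,"z":0,"wx":0,"wy":0,"wz":0},{"x":0,"y":0,"z":0,"wx":0,"wy":0,"wz":0}]'
```

```text
t: 16.9
tcp_pos: [610.5, 70.0, 14.2]
tool_rot: [[0.975, -0.22, 0.001], [-0.22, -0.975, 0.0], [0.001, -0.0, -1.0]]
force: [-0.3, 0.2, -0.7]
finger_gap: 27.8
```

```bash
python3 -m inch '[{"x":0,"y":0,"z":1,"wx":0,"wy":0,"wz":0},{"x":0,"y":0,"z":0.6,"wx":0,"wy":0,"wz":0},{"x":0,"y":0,"z":0.3,"wx":0,"wy":0,"wz":0},{"x":0,"y":0,"z":0.3,"wx":0,"wy":0,"wz":0},{"x":0,"y":0,"z":0.3,"wx":0,"wy":0,"wz":0},{"x":0,"y":0,"z":0,"wx":0,"wy":0,"wz":0},{"x":0,"y":0,"z":0,"wx":0,"wy":0,"wz":0},{"x":0,"y":0,"z":0,"wx":0,"wy":0,"wz":0}]'
python3 lw.py w9;python3 - <<'E'
from h import *
from bench import bot
c=dict(np.load("w9.npz"))
i=c["img"][150:310,200:360];cv2.imwrite("pics/w9z.png",cv2.resize(i,None,fx=3.7,fy=3.7)[:,:,::-1])
c=bot.read_camera("scene");cv2.imwrite("pics/scene6.png",cv2.resize(c["img"][150:230,290:400],None,fx=7,fy=7)[:,:,::-1])
E
```

```text
t: 17.7
tcp_pos: [610.7, 70.0, 11.9]
tool_rot: [[0.975, -0.22, 0.001], [-0.22, -0.975, 0.0], [0.001, -0.0, -1.0]]
force: [0.3, 0.1, -0.6]
finger_gap: 27.8
17.7 [610.67899182  69.99193473  11.85939576] 27.84014661169842 [ 0.27447469  0.14042588 -0.59229297]
```

View pics/w9z.png

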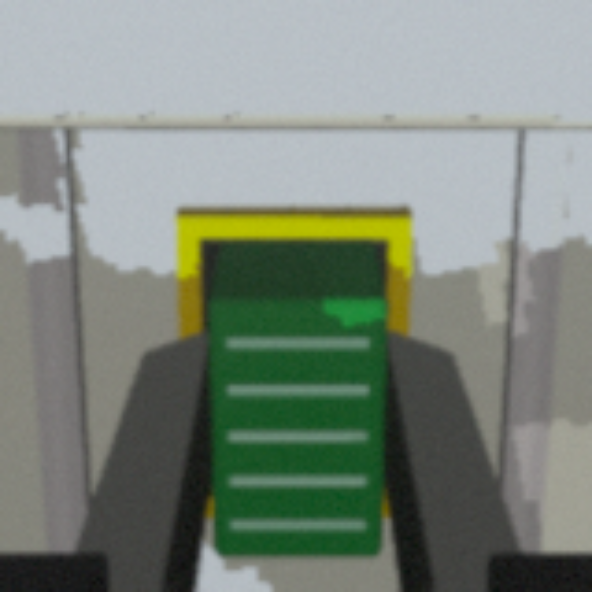

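View pics/scene6.png

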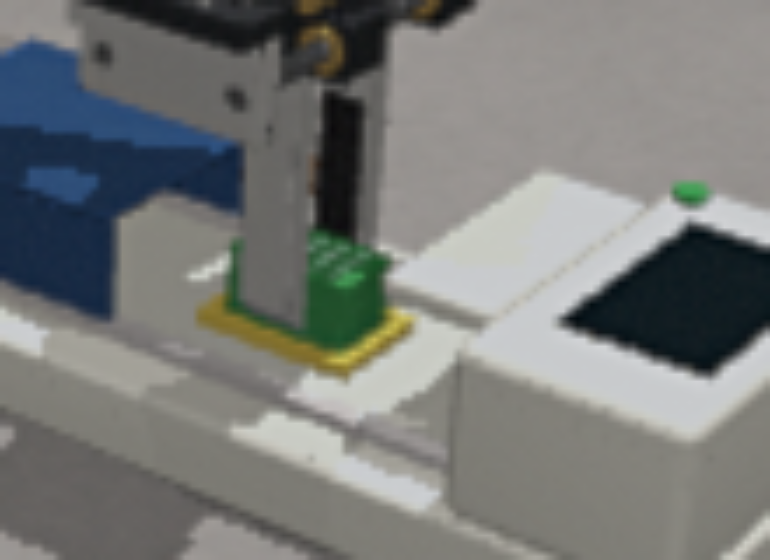

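```bash
python3 -m inch '[{"x":-0.5,"y":-0.4,"z":0,"wx":0,"wy":0,"wz":0},{"x":0,"y":0,"z":0.4,"wx":0,"wy":0,"wz":0},{"x":0,"y":0,"z":0,"wx":0,"wy":0,"wz":0},{"x":0,"y":0,"z":0.4,"wx":0,"wy":0,"wz":0},{"x":0,"y":0,"z":0,"wx":0,"wy":0,"wz":0},{"x":0,"y":0,"z":0.3,"wx":0,"wy":0,"wz":0},{"x":0,"y":0,"z":0,"wx":0,"wy":0,"wz":0},{"x":0,"y":0,"z":0,"wx":0,"wy":0,"wz":0}]'; python3 -c "
from bench import bot
for i in range(1): print(bot.sense()['force'],bot.sense()['tcp_pos'])"
```

```text
t: 18.6
tcp_pos: [610.5, 70.6, 11.9]
tool_rot: [[0.975, -0.22, 0.002], [-0.22, -0.975, 0.0], [0.002, -0.001, -1.0]]
force: [-2.0, 0.1, 1.7]
finger_gap: 27.6
[-1.95270737  0.14516277  1.68601656] [610.50602972  70.5944941   11.88173971]
```

The downward motion stopped at the predicted seating height (z = 11.9) with a light contact force. Releasing.

```bash
python3 -m inch '[{"x":0,"y":0,"z":0,"wx":0,"wy":0,"wz":0},{"x":0,"y":0,"z":0,"wx":0,"wy":0,"wz":0},{"x":0,"y":0,"z":0,"wx":0,"wy":0,"wz":0},{"x":0,"y":0,"z":0,"wx":0,"wy":0,"wz":0},{"x":0,"y":0,"z":0,"wx":0,"wy":0,"wz":0},{"x":0,"y":0,"z":-4,"wx":0,"wy":0,"wz":0},{"x":0,"y":0,"z":-20,"wx":0,"wy":0,"wz":0},{"x":0,"y":0,"z":-20,"wx":0,"wy":0,"wz":0}]' 120 25
python3 lw.py w10;python3 - <<'E'
from h import *
from bench import bot
c=bot.read_camera("scene");cv2.imwrite("pics/scene7.png",cv2.resize(c["img"][130:250,230:430],None,fx=4,fy=4)[:,:,::-1])
E
```

```text
t: 19.4
tcp_pos: [608.8, 70.4, 54.1]
tool_rot: [[0.975, -0.22, -0.003], [-0.22, -0.975, -0.0], [-0.003, 0.001, -1.0]]
force: [0.1, 0.3, 0.4]
finger_gap: 50.1
19.4 [608.8390667   70.44033832  54.12364287] 50.0876523473777 [0.14309408 0.28448051 0.43333785]
```

View pics/w10.png

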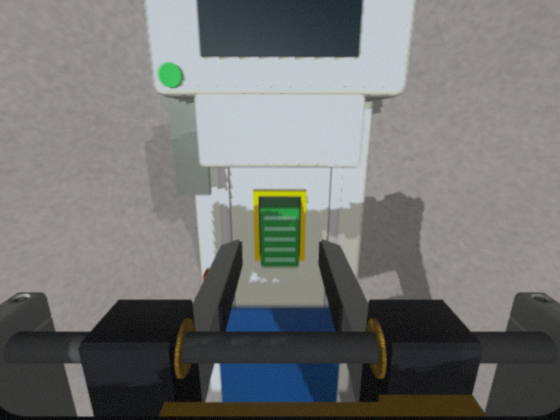

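View pics/scene7.png

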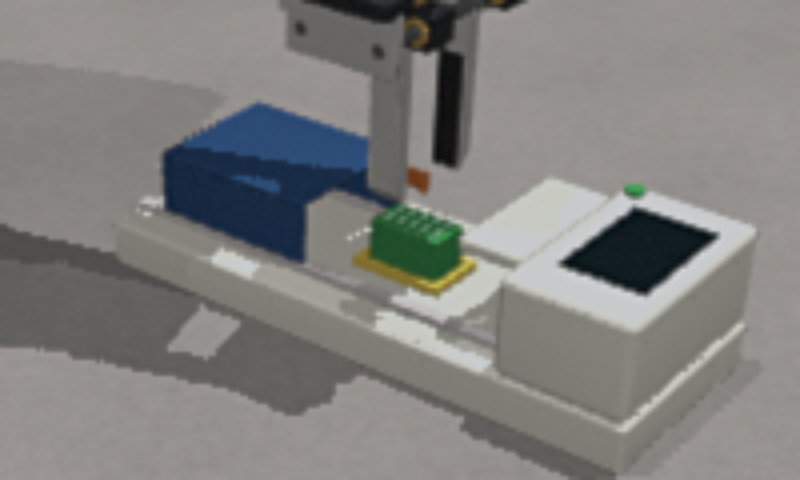

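The cassette is seated upright inside the yellow lips: (280,235) in the wrist view, (415,243) in the scene crop. Next I raise the hand, shut the fingers, and move back over the hood to a point behind its rear face.

```bash
python3 -m inch '[{"x":0,"y":0,"z":-16,"wx":0,"wy":-0.2,"wz":0},{"x":-12,"y":0,"z":-16,"wx":0,"wy":0,"wz":0},{"x":-27,"y":0,"z":0,"wx":0,"wy":0,"wz":0},{"x":-30,"y":0,"z":0,"wx":0,"wy":0,"wz":0},{"x":-30,"y":0,"z":0,"wx":0,"wy":0,"wz":0},{"x":-30,"y":0,"z":0,"wx":0,"wy":0,"wz":0},{"x":-30,"y":0,"z":0,"wx":0,"wy":0,"wz":0},{"x":-16,"y":0,"z":0,"wx":0,"wy":0,"wz":0}]' 255 25
python3 lw.py w11; python3 - <<'E'
from h import *
from bench import bot
s=bot.sense();u=np.array([.975,-.22]);n=np.array([610.2,69.7])
t=n-182*u;print("target",t)
plan(s,(*t,16),-12.75,4)
E
```

```text
t: 20.3
tcp_pos: [432.7, 109.5, 84.3]
tool_rot: [[0.975, -0.222, -0.005], [-0.222, -0.975, 0.001], [-0.005, 0.0, -1.0]]
force: [0.3, 0.1, 0.0]
finger_gap: 0.4
20.3 [432.69794148 109.45270982  84.25116144] 0.44117617979325646 [0.33770015 0.10267293 0.01356223]
target [432.75 109.74]
yaw now -12.82 dyaw 0.07 tilt fix(tool deg) [0.04 0.34 0.  ] dist/row 17.0 wz/row -0.02
0 x 0.3 y -0.1 z 17.0
1 x 0.3 y -0.1 z 17.0
2 x 0.3 y -0.1 z 17.0
3 x 0.3 y -0.1 z 17.0
```

View pics/w11.png

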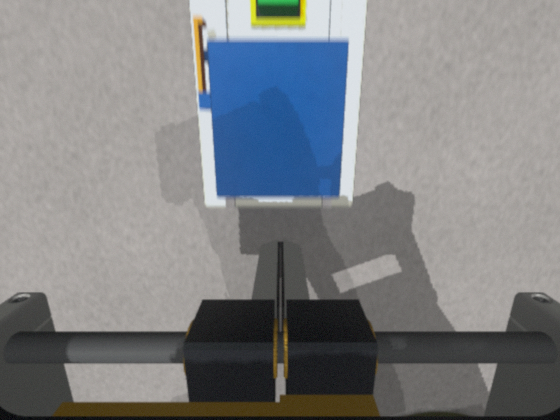

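The wrist view shows the hood's rear edge at about row 196 with the shut fingers behind it, centred at column 280. I'll measure the distance.

```bash
python3 - <<'E'
from h import *
c=dict(np.load("w11.npz"))
b,l=blobs(mask(c,(100,120,40),(125,255,255)),500);st=b[0][1]
r=rect(c,l==b[0][0],75,c);print(st,r)
u=np.array([.975,-.22]);n=np.array([610.2,69.7]);v=np.array([.22,.975])
for uv in((220,195),(340,194),(280,195)):
    p=cast(c,uv,75,c)[0];print(uv,p.round(1),"nest x,y",((p[:2]-n)@u).round(1),((p[:2]-n)@v).round(1),"tool",(c["tool_rot"].T@(p-c["tcp_pos"])).round(1))
E
```

```text
[  199    41   149   155 20277] ((511.8648681640625, 96.23130798339844), (98.19901275634766, 102.02043151855469), 77.06493377685547)
(220, 195) [470.8 145.3  75. ] nest x,y -152.6 43.1 tool [ 29.2 -43.5   9.1]
(340, 194) [451.7  58.4  75. ] nest x,y -152.1 -45.8 tool [29.9 45.5  9.1]
(280, 195) [460.9 102.   75. ] nest x,y -152.7 -1.4 tool [29.2  1.   9.1]
```

```bash
python3 -m inch '[{"x":0,"y":0.5,"z":14,"wx":0,"wy":0.3,"wz":0},{"x":0,"y":0,"z":16,"wx":0,"wy":0,"wz":0},{"x":0,"y":0,"z":16,"wx":0,"wy":0,"wz":0},{"x":0,"y":0,"z":12,"wx":0,"wy":0,"wz":0},{"x":0,"y":0,"z":6,"wx":0,"wy":0,"wz":0},{"x":1,"y":0,"z":2,"wx":0,"wy":0,"wz":0},{"x":2,"y":0,"z":0,"wx":0,"wy":0,"wz":0},{"x":2,"y":0,"z":0,"wx":0,"wy":0,"wz":0}]'
cat > st.py <<'E'
from h import *
from bench import bot
s=bot.sense();u=np.array([.975,-.22]);n=np.array([610.2,69.7]);v=np.array([.22,.975])
p=s["tcp_pos"];print("t",round(s["t"],2),"nest x",((p[:2]-n)@u).round(2),"y",((p[:2]-n)@v).round(2),"z",p[2].round(1),"Fx",(s["force"][:2]@u).round(2),"Fy",(s["force"][:2]@v).round(2),"Fz",s["force"][2].round(2),"travel~",((p[:2]-n)@u+162).round(1))
R=s["tool_rot"];print("yaw",np.degrees(np.arctan2(R[1,0],R[0,0])).round(2),R[2].round(3))
E
python3 st.py; python3 - <<'E'
from bench import bot
import cv2
c=bot.read_camera("scene");cv2.imwrite("pics/scene8.png",cv2.resize(c["img"][110:250,230:430],None,fx=4,fy=4)[:,:,::-1])
E
```

```text
t: 21.15
tcp_pos: [438.1, 107.9, 14.9]
tool_rot: [[0.975, -0.221, 0.001], [-0.221, -0.975, -0.0], [0.001, 0.0, -1.0]]
force: [1.0, 0.4, 0.0]
finger_gap: 0.5
t 21.15 nest x -176.25 y -0.6 z 14.9 Fx 0.88 Fy 0.57 Fz 0.02 travel~ -14.3
yaw -12.77 [ 0.001  0.    -1.   ]
```

View pics/scene8.png

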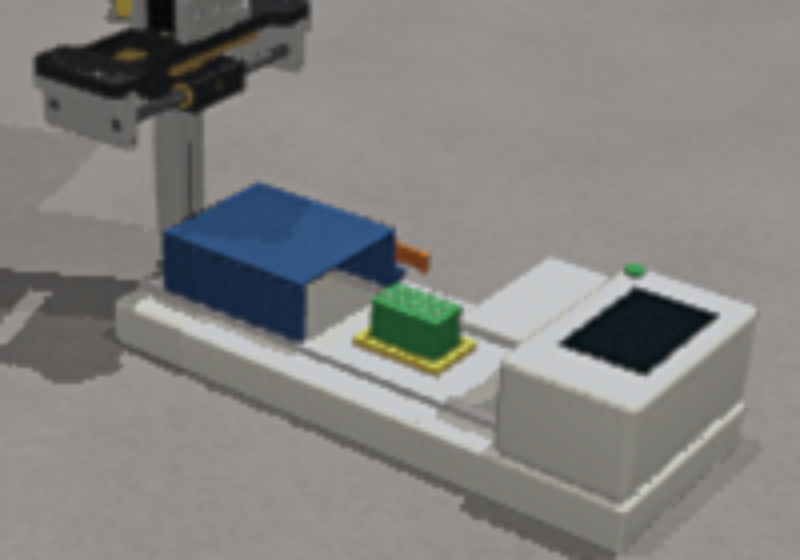

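The scene view shows the shut fingers just behind the hood (about (180,200) in the crop) and the cassette seated. Now a slow approach to contact.

```bash
python3 -m inch '[{"x":3,"y":0,"z":0,"wx":0,"wy":0,"wz":0},{"x":3,"y":0,"z":0,"wx":0,"wy":0,"wz":0},{"x":2,"y":0,"z":0,"wx":0,"wy":0,"wz":0},{"x":2,"y":0,"z":0,"wx":0,"wy":0,"wz":0},{"x":2,"y":0,"z":0,"wx":0,"wy":0,"wz":0},{"x":2,"y":0,"z":0,"wx":0,"wy":0,"wz":0},{"x":2,"y":0,"z":0,"wx":0,"wy":0,"wz":0},{"x":2,"y":0,"z":0,"wx":0,"wy":0,"wz":0}]'; python3 st.py
```

```text
t: 22.0
tcp_pos: [457.1, 103.8, 16.0]
tool_rot: [[0.975, -0.221, 0.001], [-0.221, -0.975, 0.0], [0.001, -0.0, -1.0]]
force: [-3.7, 1.7, 2.2]
finger_gap: 0.4
t 22.0 nest x -156.74 y -0.4 z 16.0 Fx -3.95 Fy 0.87 Fz 2.19 travel~ 5.3
yaw -12.77 [ 0.001 -0.    -1.   ]
```

```bash
python3 -m inch '[{"x":3,"y":0,"z":0,"wx":0,"wy":0,"wz":0},{"x":4,"y":0,"z":0,"wx":0,"wy":0,"wz":0},{"x":4,"y":0,"z":0,"wx":0,"wy":0,"wz":0},{"x":4,"y":0,"z":0,"wx":0,"wy":0,"wz":0},{"x":4,"y":0,"z":0,"wx":0,"wy":0,"wz":0},{"x":4,"y":0,"z":0,"wx":0,"wy":0,"wz":0},{"x":4,"y":0,"z":0,"wx":0,"wy":0,"wz":0},{"x":4,"y":0,"z":0,"wx":0,"wy":0,"wz":0}]'; python3 st.py; python3 lw.py w12; python3 - <<'E'
from h import *
c=dict(np.load("w12.npz"))
b,l=blobs(mask(c,(100,120,40),(125,255,255)),500)
r=rect(c,l==b[0][0],75,c);print(b[0][1],r)
E
```

```text
t: 22.8
tcp_pos: [489.6, 96.4, 16.0]
tool_rot: [[0.975, -0.221, 0.0], [-0.221, -0.975, 0.0], [0.0, -0.0, -1.0]]
force: [-4.8, 1.7, 4.4]
finger_gap: 0.4
t 22.8 nest x -123.43 y -0.48 z 16.0 Fx -5.0 Fy 0.59 Fz 4.43 travel~ 38.6
yaw -12.76 [ 0. -0. -1.]
22.8 [489.63643091  96.41269716  16.02284144] 0.3818272645832348 [-4.75182271  1.67545708  4.43064743]
[  167    46   211   215 39668] ((551.4600219726562, 86.61360168457031), (96.96307373046875, 104.42987060546875), 77.2010269165039)
```

View pics/w12.png

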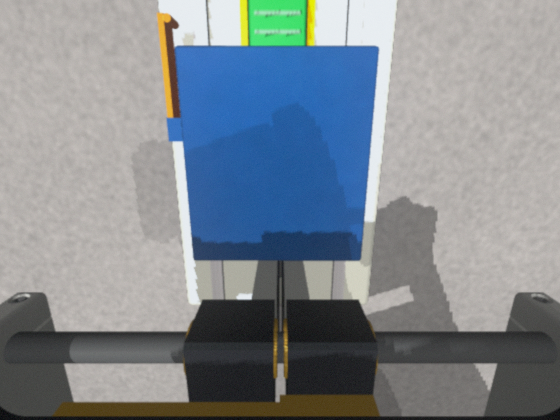

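The wrist view shows the hood moved evenly along its rails to about 40 mm of travel, square to the reader, with the force around 5 N. Continuing.

```bash
python3 -m inch '[{"x":4,"y":0,"z":0,"wx":0,"wy":0,"wz":0},{"x":4,"y":0,"z":0,"wx":0,"wy":0,"wz":0},{"x":4,"y":0,"z":0,"wx":0,"wy":0,"wz":0},{"x":4,"y":0,"z":0,"wx":0,"wy":0,"wz":0},{"x":4,"y":0,"z":0,"wx":0,"wy":0,"wz":0},{"x":3,"y":0,"z":0,"wx":0,"wy":0,"wz":0},{"x":3,"y":0,"z":0,"wx":0,"wy":0,"wz":0},{"x":2,"y":0,"z":0,"wx":0,"wy":0,"wz":0}]'; python3 st.py
```

```text
t: 23.65
tcp_pos: [519.5, 89.6, 15.9]
tool_rot: [[0.975, -0.221, 0.0], [-0.221, -0.975, 0.0], [0.0, -0.0, -1.0]]
force: [-5.1, 0.7, 3.2]
finger_gap: 0.4
t 23.65 nest x -92.76 y -0.55 z 15.9 Fx -5.1 Fy -0.44 Fz 3.23 travel~ 69.2
yaw -12.77 [ 0. -0. -1.]
```

```bash
python3 -m inch '[{"x":1.5,"y":0,"z":0,"wx":0,"wy":0,"wz":0},{"x":1.5,"y":0,"z":0,"wx":0,"wy":0,"wz":0},{"x":1.2,"y":0,"z":0,"wx":0,"wy":0,"wz":0},{"x":1.2,"y":0,"z":0,"wx":0,"wy":0,"wz":0},{"x":1.2,"y":0,"z":0,"wx":0,"wy":0,"wz":0},{"x":1.2,"y":0,"z":0,"wx":0,"wy":0,"wz":0},{"x":1.2,"y":0,"z":0,"wx":0,"wy":0,"wz":0},{"x":1.2,"y":0,"z":0,"wx":0,"wy":0,"wz":0}]'; python3 st.py
```

```text
t: 24.45
tcp_pos: [530.2, 87.2, 15.9]
tool_rot: [[0.975, -0.221, -0.0], [-0.221, -0.975, 0.0], [-0.0, -0.0, -1.0]]
force: [-5.1, 0.7, 3.8]
finger_gap: 0.1
t 24.45 nest x -81.85 y -0.59 z 15.9 Fx -5.08 Fy -0.44 Fz 3.84 travel~ 80.2
yaw -12.76 [-0. -0. -1.]
```

```bash
python3 -m inch '[{"x":1,"y":0,"z":0,"wx":0,"wy":0,"wz":0},{"x":1,"y":0,"z":0,"wx":0,"wy":0,"wz":0},{"x":1,"y":0,"z":0,"wx":0,"wy":0,"wz":0},{"x":1,"y":0,"z":0,"wx":0,"wy":0,"wz":0},{"x":1,"y":0,"z":0,"wx":0,"wy":0,"wz":0},{"x":1,"y":0,"z":0,"wx":0,"wy":0,"wz":0},{"x":1,"y":0,"z":0,"wx":0,"wy":0,"wz":0},{"x":1,"y":0,"z":0,"wx":0,"wy":0,"wz":0}]'; python3 st.py
```

```text
t: 25.25
tcp_pos: [536.3, 85.7, 15.9]
tool_rot: [[0.975, -0.221, -0.006], [-0.221, -0.975, 0.0], [-0.006, 0.001, -1.0]]
force: [-8.3, 2.3, 6.3]
finger_gap: 0.3
t 25.25 nest x -75.62 y -0.66 z 15.9 Fx -8.59 Fy 0.44 Fz 6.35 travel~ 86.4
yaw -12.75 [-0.006  0.001 -1.   ]
```

The force is rising (8.6 N at about 86 mm), so the tab is riding up the ledge. Smaller steps from here.

```bash
python3 -m inch '[{"x":0.9,"y":0,"z":0,"wx":0,"wy":0,"wz":0},{"x":0.9,"y":0,"z":0,"wx":0,"wy":0,"wz":0},{"x":0.9,"y":0,"z":0,"wx":0,"wy":0,"wz":0},{"x":0.9,"y":0,"z":0,"wx":0,"wy":0,"wz":0},{"x":0.8,"y":0,"z":0,"wx":0,"wy":0,"wz":0},{"x":0.8,"y":0,"z":0,"wx":0,"wy":0,"wz":0},{"x":0.8,"y":0,"z":0,"wx":0,"wy":0,"wz":0},{"x":0.8,"y":0,"z":0,"wx":0,"wy":0,"wz":0}]'; python3 st.py
```

```text
t: 26.05
tcp_pos: [540.6, 84.7, 16.0]
tool_rot: [[0.975, -0.22, -0.012], [-0.22, -0.975, 0.001], [-0.012, 0.002, -1.0]]
force: [-6.1, -0.0, 5.3]
finger_gap: 0.1
t 26.05 nest x -71.14 y -0.7 z 16.0 Fx -5.97 Fy -1.35 Fz 5.26 travel~ 90.9
yaw -12.71 [-0.012  0.002 -1.   ]
```

```bash
python3 -m inch '[{"x":0.7,"y":0,"z":0,"wx":0,"wy":0,"wz":0},{"x":0.7,"y":0,"z":0,"wx":0,"wy":0,"wz":0},{"x":0.7,"y":0,"z":0,"wx":0,"wy":0,"wz":0},{"x":0.6,"y":0,"z":0,"wx":0,"wy":0,"wz":0},{"x":0.6,"y":0,"z":0,"wx":0,"wy":0,"wz":0},{"x":0.6,"y":0,"z":0,"wx":0,"wy":0,"wz":0},{"x":0.6,"y":0,"z":0,"wx":0,"wy":0,"wz":0},{"x":0.6,"y":0,"z":0,"wx":0,"wy":0,"wz":0}]'; python3 st.py; python3 lw.py w13
```

```text
t: 26.85
tcp_pos: [545.6, 83.5, 16.0]
tool_rot: [[0.975, -0.22, -0.014], [-0.22, -0.976, 0.001], [-0.013, 0.002, -1.0]]
force: [-4.4, 0.8, 3.3]
finger_gap: 0.4
t 26.85 nest x -66.04 y -0.79 z 16.0 Fx -4.48 Fy -0.21 Fz 3.35 travel~ 96.0
yaw -12.71 [-0.013  0.002 -1.   ]
26.85 [545.57623468  83.47083013  15.97029543] 0.36924535745971226 [-4.41407443  0.77908124  3.34950462]
```

View pics/w13.png

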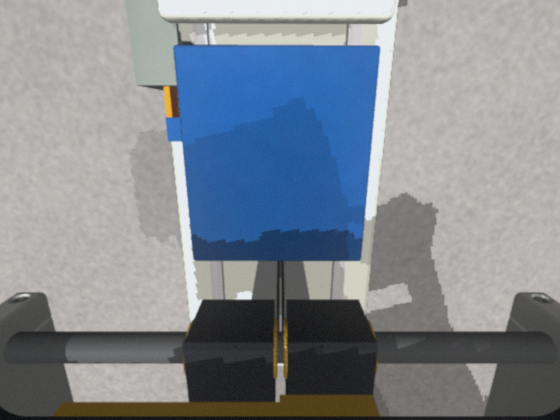

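The wrist view shows the hood well forward with the tab partly under the shroud (170,100). The force dropped to 4.5 N, but there is no hard stop yet, so that rise may not have been the click. Still pushing gently.

```bash
python3 -m inch '[{"x":0.6,"y":0,"z":0,"wx":0,"wy":0,"wz":0},{"x":0.6,"y":0,"z":0,"wx":0,"wy":0,"wz":0},{"x":0.6,"y":0,"z":0,"wx":0,"wy":0,"wz":0},{"x":0.6,"y":0,"z":0,"wx":0,"wy":0,"wz":0},{"x":0.6,"y":0,"z":0,"wx":0,"wy":0,"wz":0},{"x":0.6,"y":0,"z":0,"wx":0,"wy":0,"wz":0},{"x":0.6,"y":0,"z":0,"wx":0,"wy":0,"wz":0},{"x":0.6,"y":0,"z":0,"wx":0,"wy":0,"wz":0}]'; python3 st.py
```

```text
t: 27.7
tcp_pos: [546.3, 83.2, 16.0]
tool_rot: [[0.975, -0.219, -0.024], [-0.219, -0.976, 0.001], [-0.023, 0.004, -1.0]]
force: [-9.1, 2.3, 7.7]
finger_gap: 0.3
t 27.7 nest x -65.23 y -0.85 z 16.0 Fx -9.35 Fy 0.25 Fz 7.72 travel~ 96.8
yaw -12.68 [-0.023  0.004 -1.   ]
```

```bash
python3 -m inch '[{"x":0.6,"y":0,"z":0,"wx":0,"wy":0,"wz":0},{"x":0.6,"y":0,"z":0,"wx":0,"wy":0,"wz":0},{"x":0.6,"y":0,"z":0,"wx":0,"wy":0,"wz":0},{"x":0.6,"y":0,"z":0,"wx":0,"wy":0,"wz":0},{"x":0.7,"y":0,"z":0,"wx":0,"wy":0,"wz":0},{"x":0.7,"y":0,"z":0,"wx":0,"wy":0,"wz":0},{"x":0.7,"y":0,"z":0,"wx":0,"wy":0,"wz":0},{"x":0.7,"y":0,"z":0,"wx":0,"wy":0,"wz":0}]'; python3 st.py;python3 lw.py w14; python3 - <<'E'
from h import *
for n in ("w13","w14"):
    c=dict(np.load(n+".npz"))
    b,l=blobs(mask(c,(100,120,40),(125,255,255)),500);y,x=np.nonzero(l==b[0][0])
    u=np.array([.975,-.22]);nn=np.array([610.2,69.7])
    col=[y[x==k] for k in (230,300,340)];
    for k,q in zip((230,300,340),col):
        f=cast(c,(k,q.min()-.5),75,c)[0];r=cast(c,(k,q.max()+.5),75,c)[0];print(n,k,q.min(),q.max(),((f[:2]-nn)@u).round(2),((r[:2]-nn)@u).round(2))
E
```

```text
t: 28.5
tcp_pos: [545.5, 83.2, 16.1]
tool_rot: [[0.975, -0.219, -0.038], [-0.219, -0.976, 0.002], [-0.038, 0.006, -0.999]]
force: [-11.1, 1.6, 7.5]
finger_gap: 0.2
t 28.5 nest x -66.03 y -1.03 z 16.1 Fx -11.16 Fy -0.89 Fz 7.52 travel~ 96.0
yaw -12.64 [-0.038  0.006 -0.999]
28.5 [545.52584695  83.23331028  16.14826576] 0.18416362483910242 [-11.08904905   1.59079329   7.51765317]
w13 230 46 259 49.24 -54.52
w13 300 46 260 49.26 -55.21
w13 340 46 259 49.27 -54.66
w14 230 45 259 50.57 -52.97
w14 300 45 260 50.65 -53.71
w14 340 45 259 50.69 -53.17
```

The hood has stopped at about 97.6 mm by its front edge, with 11 N and no further motion. Going from 4.5 to 11 N within 1.4 mm looks like the hard stop rather than the 10 mm ramp. I'll back off slowly, keeping contact possible, to see whether it holds by itself.

```bash
python3 -m inch '[{"x":0,"y":0,"z":0,"wx":0,"wy":0,"wz":0},{"x":-0.3,"y":0,"z":0,"wx":0,"wy":0,"wz":0},{"x":-0.3,"y":0,"z":0,"wx":0,"wy":0,"wz":0},{"x":-0.3,"y":0,"z":0,"wx":0,"wy":0,"wz":0},{"x":-0.3,"y":0,"z":0,"wx":0,"wy":0,"wz":0},{"x":-0.3,"y":0,"z":0,"wx":0,"wy":0,"wz":0},{"x":-0.3,"y":0,"z":0,"wx":0,"wy":0,"wz":0},{"x":-0.3,"y":0,"z":0,"wx":0,"wy":0,"wz":0}]'; cat > hd.py <<'E'
import sys
from h import *
c=dict(np.load(sys.argv[1]+".npz"))
b,l=blobs(mask(c,(100,120,40),(125,255,255)),500);y,x=np.nonzero(l==b[0][0])
u=np.array([.975,-.22]);nn=np.array([610.2,69.7])
for k in (230,300,340):
    q=y[x==k];f=cast(c,(k,q.min()-.5),75,c)[0];r=cast(c,(k,q.max()+.5),75,c)[0];print(k,q.min(),q.max(),"front",((f[:2]-nn)@u).round(2),"rear",((r[:2]-nn)@u).round(2))
E
python3 st.py;python3 lw.py w15;python3 hd.py w15
```

```text
t: 29.35
tcp_pos: [543.6, 83.7, 16.2]
tool_rot: [[0.975, -0.219, -0.038], [-0.219, -0.976, 0.002], [-0.038, 0.006, -0.999]]
force: [-3.2, 1.4, 2.5]
finger_gap: 0.3
t 29.35 nest x -68.06 y -1.02 z 16.2 Fx -3.4 Fy 0.71 Fz 2.45 travel~ 93.9
yaw -12.64 [-0.038  0.006 -0.999]
29.35 [543.55282023  83.68993308  16.17445051] 0.3253170046690182 [-3.16479861  1.43918561  2.45136164]
230 44 259 front 48.92 rear -55.03
300 45 259 front 48.61 rear -55.15
340 45 259 front 48.66 rear -55.22
```

```bash
python3 -m inch '[{"x":-0.3,"y":0,"z":0,"wx":0,"wy":0,"wz":0},{"x":-0.3,"y":0,"z":0,"wx":0,"wy":0,"wz":0},{"x":-0.3,"y":0,"z":0,"wx":0,"wy":0,"wz":0},{"x":-0.3,"y":0,"z":0,"wx":0,"wy":0,"wz":0},{"x":-0.2,"y":0,"z":0,"wx":0,"wy":0,"wz":0},{"x":-0.2,"y":0,"z":0,"wx":0,"wy":0,"wz":0},{"x":-0.2,"y":0,"z":0,"wx":0,"wy":0,"wz":0},{"x":-0.2,"y":0,"z":0,"wx":0,"wy":0,"wz":0}]'
python3 st.py;python3 lw.py w16;python3 hd.py w16
```

```text
t: 30.2
tcp_pos: [542.3, 84.0, 16.2]
tool_rot: [[0.975, -0.219, -0.036], [-0.219, -0.976, 0.002], [-0.036, 0.006, -0.999]]
force: [-0.2, 0.4, -1.1]
finger_gap: 0.2
t 30.2 nest x -69.39 y -1.01 z 16.2 Fx -0.31 Fy 0.39 Fz -1.15 travel~ 92.6
yaw -12.64 [-0.036  0.006 -0.999]
30.2 [542.25852523  83.98994477  16.23136427] 0.1995828853512923 [-0.21484635  0.44607407 -1.14705691]
230 44 259 front 47.53 rear -56.52
300 45 259 front 47.22 rear -56.64
340 45 259 front 47.26 rear -56.71
```

The force is now zero, where an unlatched spring would still push with 3–4 N. So the hood is holding on the ledge. I'll back off a bit further and confirm it stays put.

```bash
python3 -m inch '[{"x":-0.5,"y":0,"z":0,"wx":0,"wy":0,"wz":0},{"x":-0.5,"y":0,"z":0,"wx":0,"wy":0,"wz":0},{"x":-0.7,"y":0,"z":0,"wx":0,"wy":0.3,"wz":0},{"x":-0.7,"y":0,"z":0,"wx":0,"wy":0.3,"wz":0},{"x":-0.7,"y":0,"z":0,"wx":0,"wy":0,"wz":0},{"x":-0.7,"y":0,"z":0,"wx":0,"wy":0,"wz":0},{"x":-0.7,"y":0,"z":0,"wx":0,"wy":0,"wz":0},{"x":-0.7,"y":0,"z":0,"wx":0,"wy":0,"wz":0}]'
python3 st.py;python3 lw.py w17;python3 hd.py w17
```

```text
t: 31.05
tcp_pos: [537.0, 85.1, 16.5]
tool_rot: [[0.975, -0.219, -0.024], [-0.219, -0.976, -0.001], [-0.023, 0.006, -1.0]]
force: [0.0, 0.6, 0.1]
finger_gap: 0.5
t 31.05 nest x -74.75 y -1.05 z 16.5 Fx -0.11 Fy 0.55 Fz 0.14 travel~ 87.3
yaw -12.64 [-0.023  0.006 -1.   ]
31.05 [537.016438    85.13214095  16.50882594] 0.48791363450808106 [0.00980087 0.56514987 0.13598645]
230 30 248 front 47.1 rear -56.26
300 30 249 front 47.18 rear -56.95
340 30 249 front 47.23 rear -57.01
```

View pics/w17.png

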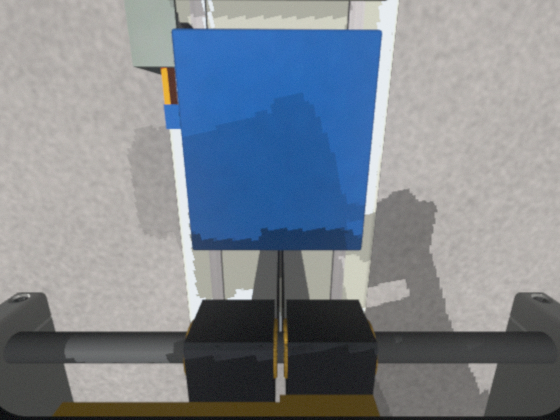

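The wrist view shows a clear gap opening behind the hood (rear edge at row 249), with its front unchanged at 47.1 mm and zero force, so it is latched at about 94 mm. I'll retreat and do a final check.

```bash
python3 -m inch '[{"x":-5,"y":0,"z":0,"wx":0,"wy":0.4,"wz":0},{"x":-10,"y":0,"z":0,"wx":0,"wy":0.4,"wz":0},{"x":-15,"y":0,"z":-5,"wx":0,"wy":0,"wz":0},{"x":-15,"y":0,"z":-15,"wx":0,"wy":0,"wz":0},{"x":-10,"y":0,"z":-25,"wx":0,"wy":0,"wz":0},{"x":0,"y":0,"z":-25,"wx":0,"wy":0,"wz":0},{"x":0,"y":0,"z":-15,"wx":0,"wy":0,"wz":0},{"x":0,"y":0,"z":0,"wx":0,"wy":0,"wz":0}]'
python3 st.py;python3 lw.py w18;python3 hd.py w18; python3 - <<'E'
from h import *
from bench import bot
c=bot.read_camera("scene");cv2.imwrite("pics/scene9.png",cv2.resize(c["img"][130:350,150:430],None,fx=2.8,fy=2.7)[:,:,::-1])
t=bot.read_camera("top")
for cc,o in((c,"scene0"),(t,"top0")):
    a=dict(np.load(o+".npz"))
    for nm,lo,hi in(("red",(170,120,60),(180,255,255)),("yel",(22,120,80),(34,255,255))):
        print(o,nm,[x[2] for x in blobs(mask(a,lo,hi),100)[0]],[x[2] for x in blobs(mask(cc,lo,hi),100)[0]])
E
```

```text
t: 31.9
tcp_pos: [478.9, 98.3, 104.0]
tool_rot: [[0.976, -0.219, -0.01], [-0.219, -0.976, -0.004], [-0.009, 0.007, -1.0]]
force: [0.2, -0.0, -0.6]
finger_gap: 0.7
t 31.9 nest x -134.34 y -1.01 z 104.0 Fx 0.2 Fy 0.03 Fz -0.58 travel~ 27.7
yaw -12.62 [-0.009  0.007 -1.   ]
31.9 [478.86899657  98.30079306 104.03698863] 0.7198211681510157 [ 0.20281225 -0.01108544 -0.57653442]
230 0 126 front 25.58 rear -56.99
300 0 127 front 25.76 rear -57.67
340 0 68 front 25.87 rear -16.73
scene0 red [array([184.3, 323.9]), array([429.7, 370. ]), array([426.3, 376.8]), array([424.2, 383.9]), array([420.2, 390.3])] [array([184.4, 324. ]), array([429.1, 369.7]), array([426.3, 376.8]), array([424.2, 383.8]), array([419.8, 390.2])]
scene0 yel [array([278.4, 105.2]), array([333. , 195.5]), array([203.4, 240.4])] [array([203.5, 240.4])]
top0 red [array([434.9,  40.9]), array([425.2, 217.8])] [array([434.8,  40.9]), array([425.3, 217.8])]
top0 yel [array([196.1, 188.3]), array([354.5, 252.5])] [array([354.4, 252.5])]
```

View pics/scene9.png

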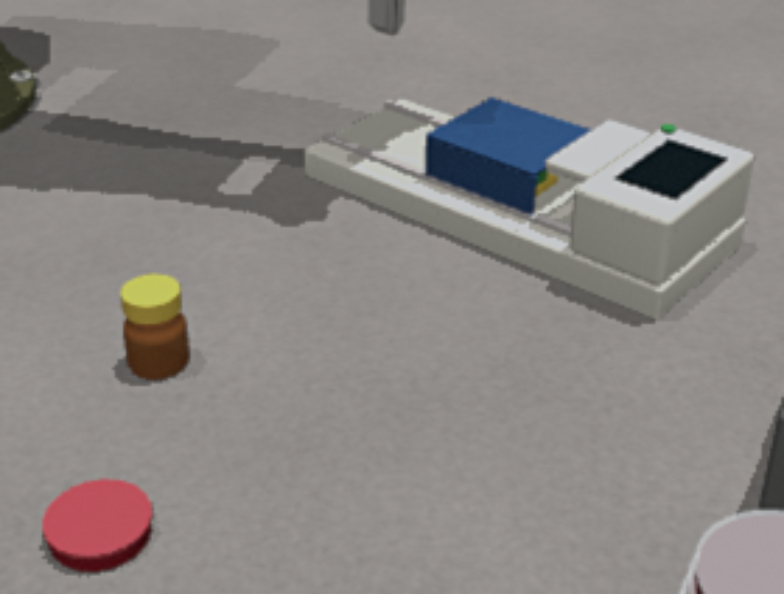

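The hood stays shut over the cassette in the scene view, with its rear edge still at −57 mm (columns 230 and 300). A trace of the green cassette and the yellow lip shows under it at (545,178). The jar and dish are unmoved, and the arm is clear.

```bash
python3 -c "
from bench import bot
print(bot.sign_off(), bot.sense()['t'])"
```

```text
the job is handed in; nothing more can be done
the job is handed in; nothing more can be done
```

The green cassette is seated in the yellow-edged nest and the hood is shut over it. The hood stays shut on its own, and I handed the job in at about 32 s, with no verdict reported.

- **Grasp:** The first two tries closed on nothing. The real fingertips sit about 29 mm short of the reported tool point, which disagrees with the description. I corrected for this from the scene and wrist views. The cassette stayed upright throughout and was not dropped.
- **Hood force:** The push peaked at about 11 N in the readings, which I took only at the end of each call, so a brief higher value in between would not show.
- **Click:** The force rose and fell roughly as expected, then the hood met a hard stop at about 97.6 mm. I could not match the force drop cleanly to a click 3 mm before that stop. The latch was therefore confirmed only by backing off slowly. The contact force went to zero, and the hood held at about 94 mm with the fingers clear.
- **Last checks:** After the arm withdrew, the hood's rear edge was still about 57 mm behind the nest centre. The third sampled image column disagreed (−17 mm); I took it to be a fault of the image mask rather than the hood. The dish and jar were within 0.1 pixel of their starting positions, and the robot was touching nothing.

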